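# Unfold the crank and clamp the helicopter body

## Robot

A 6-joint arm with a two-finger parallel gripper is mounted at the origin on the work surface. World frame = base frame: x ahead of the robot, y to its left, z up, the work surface at z = 0. Lengths are in mm, angles in rad, forces in N, time in s.
With the tool pointing down it reaches from about 350 to 725 mm from the base axis. Payload 4.3 kg.
Tool frame: the origin (TCP) lies at the very end of the fingers, on their centre line; the grasp point (between the pads) lies 19 mm behind it (bot.pinch_z is the distance from the TCP to the grasp point, in mm); z points along the fingers, y is the direction in which the jaws open and shut (so a half turn about z gives the same grasp; the last joint's range is limited). The gripper opens to 85 mm and grips with 20 to 120 N. Pads are 22 mm wide; open, the fingers measure 114 mm over their backs; the gripper's body (76 mm by 85 mm) begins 54 mm behind the grasp point. The pads swing forward as they close: fully open they stand 13 mm farther back than shut.
Start: joints at [1.156, 0.377, 0.081, 1.274, 0, 1.46], TCP at [172.566, 548.532, 231.329] pointing down, gripper open.
Joint ranges: [-2.72, 2.72], [-0.84, 1.66], [-1.02, 1.22], [-1.77, 2.12], [-1.37, 1.28], [-3.14, 3.14]. Speed limits (rad/s): [2.57, 2.57, 3.14, 3.14, 3.14, 3.14].

## Interface

Orientations are given as [roll, pitch, yaw] about the fixed x, y, z axes, in that order (R = Rz(yaw) Ry(pitch) Rx(roll)).
In Python, from workcell import bot gives the robot as it stands. The module is installed in compiled form; this text tells all that it offers.
- The arm moves only by the tool carry_out, never from a script. Its argument "motion" is a list of rows, each an object of numbers: "tx", "ty", "tz": the shift along the tool's x, y, z in m; "rx", "ry", "rz": the turn, a rotation vector about the tool's x, y, z in rad. A call has 1 to 5 rows; each row shifts and turns the commanded pose from where the row before left it, along the tool's axes as they then stand; what a row does not reach is not made up. A row lasts 1/12 s, in which the tool goes at most 41.7 mm and 7.16 degrees, less where a joint would pass 70% of its speed; a pose out of reach is approached as far as the arm can. A call with a gripper value outside its range is refused whole. "hand" is the finger opening in m, from 0 to 0.0854, set as the call begins (left out, the last holds). The fingers move at their own pace and stop on an object; "force" is the grip in N (left out, the last holds). Time passes only in rows, so rows that do not move let the fingers close. It gives the time, the measured TCP pose, the force and the opening at its end, in the units of the state.
- bot.observe(): the state, without advancing time (a new reading comes with each control period).
- bot.camera(name): name is "side" or "top" or "wrist"; returns the picture (384x512x3 uint8, blue, green, red); there is no depth.
- bot.camera_model(name): a dict with "fx", "fy", "cx", "cy" (pixels), "world_from_camera" (4x4, takes a point from camera to world coordinates). Camera axes: x right, y down, z forward; pixel columns grow to the right and rows downward; lengths in mm; the calibration is good to about 2 mm. A picture is of the moment at which its call begins: read the wrist's pose just before it. camera_model takes no time and is no camera call; for the wrist camera it gives the pose at the moment of the call.
- bot.close_job(): hands the job in, once; it reports no verdict.
The state is a dict: "t": time; "joint_positions": joint angles; "joint_vel": joint speeds; "tau": joint torques, N m; "eef_pos": TCP position; "ee_rot": TCP orientation; "contact_force": force on the tool from outside, world axes, zero at the start; "moment": the same for the moment, N m; "gripper_width": finger opening in mm.
Only numpy, scipy, OpenCV 4.12 (cv2) and the standard library are available. Lean on these libraries where they do the work, as an engineer would, in place of code of your own. Each camera call takes 0.05 s, during which the arm holds its last target. There are 200 camera calls.

## Task

Swing the folded red crank handle up until it stands fully upright, and only then crank clockwise so that the jaw pushes the green helicopter body against the backstop and holds it gently with about 14 newtons. Move the jaw with the crank alone without touching it or the helicopter body, never squeeze the plastic body hard (it cracks at about 24 newtons), leave the other things alone and let go with the handle still upright.

Things in the scene. Friction and masses are not known exactly. Their poses are not given: they have to be found in the camera images.
- clamp: Hand-cranked holding clamp fixed on the desk: grey base plate 100 x 370 x 12 mm. Origin on the crank's vertical axis at desk level; its y axis runs along the slideway from crank to helicopter body and backstop, z up. A blue gearbox 64 x 64 mm, top 45 mm above the desk, stands under the crank. The blue backstop is a plate 80 mm wide, 46 mm high; it was set by hand and its setting is not measured: its face stands anywhere from 225 to 245 mm along y. It does not move in use.
- crank_axis (a point): Point on the crank's vertical axis, 92 mm above the desk, level with the handle's hinge pin.
- handle_hinge (a point): Centre of the handle's hinge pin at the end of the crank arm, 45 mm from the crank axis and 92 mm above the desk. The arm is a steel bar 14 mm wide, 10 mm thick, its top 80 mm above the desk, reaching from 10 mm behind the axis to 56 mm out. The pin is level and square to the arm.
- handle_grip (a point): Point on the centre line of the crank handle, 48 mm from its hinge pin. The handle is round, 18 mm thick, its end 66 mm from the pin; its red sleeve (12 to 62 mm from the pin) spins freely about its own length. Folded, the handle lies over the arm pointing from the pin across the axis, with free space either side; its centre line is then 47 mm above the gearbox, so fingers can reach down astride handle and arm; upright, it stands on the arm's end.
- handle (a joint): Fold angle of the handle: 0 = lying flat over the arm (it starts within 0.2 of that), 1.571 = fully upright against its stop. Stiff hinge, about 0.12 N m, stays where left.
- crank (a joint): Crank angle, growing clockwise as seen from above; runs from -0.7 to 7.0. At 0 the arm points from the axis along the clamp's x axis. Each radian clockwise drives the jaw 16 mm towards the backstop. Stiff gearing, about 0.39 N m (some 8.5 N at the upright handle), holds the jaw where it is left; a clamping force of F newtons adds 0.016 F N m, i.e. 0.36 F newtons at the handle.
- jaw: Moving jaw: blue plate 80 x 46 mm driven along clamp y; origin on its front at the foot, 20 mm up. Its black pad (60 x 36 mm) sits on a hand-set spindle, setting not measured: pad front 18 to 24 mm ahead of the origin. Behind it a spring, 5 N per mm, 8 mm travel, relaxed until the body meets the backstop: 14 N is 2.8 mm of jaw travel (0.175 rad of crank) after that contact.
- helicopter: Green plastic helicopter body, 120 g, loose on two steel slide bars of the clamp (tops 20 mm above the desk) between jaw pad and backstop, tail across the slideway. Cabin 80 mm long, 44 mm wide (the clamped width, along the clamp's y), about 55 mm high; tail boom 125 mm along its x. Origin at its underside, under the middle of the cabin. It slides along y with 0.5 to 2 N until it meets the backstop.
- bottle: Amber dropper bottle, 34 mm diameter, 94 mm high, standing near the crank; origin at the centre of its underside. A bystander.
- tweezers: Steel tweezers, 125 mm long, 8 mm high, lying on the desk; origin midway, at desk level. A bystander.
- case: Clear parts case with a grey latch, 110 x 160 x 34 mm, on the desk; origin at the centre of its underside. A bystander.

How it is judged:
By the outcome, as a careful person would: the job done as asked, in the order asked, and still so for the second after the job is handed in, with the robot touching nothing.
It also fails if it takes over 72 s, if anything falls off the work surface, if the arm or the gripper's body presses on something with over 40 N, if the wrist force passes 120 N, or if a joint passes its speed limit or range.

## Working session

There is one attempt and no reset: what is moved stays moved. The work goes in short steps, Python scripts to look and compute and a tool call to move; the robot and the scene stay as the last step left them, time stands still between calls to the robot, and variables do not carry over. Pictures are saved under pics/ and viewed, about 8 in all and at most 12, crops included, and the job is handed in when it is done.

Besides the shell and the picture viewer there is one more tool, called after "Emit:" as name(argument=value, ...), one argument or row to a line, values as JSON. carry_out: Moves the arm, as the interface text tells. Its arguments: {"type":"object","properties":{"motion":{"type":"array"},"hand":{"type":"number"},"force":{"type":"number"}},"required":["motion"]}

```bash
mkdir -p pics; python3 - <<'E'
from workcell import bot
import cv2
s=bot.observe()
for k in s: print(k,s[k])
print(bot.pinch_z)
for n in("side","top"):
    cv2.imwrite(f"pics/{n}0.png",bot.camera(n)); m=bot.camera_model(n); print(n,m)
a=cv2.imread("pics/side0.png");b=cv2.imread("pics/top0.png")
cv2.imwrite("pics/top0b.png",cv2.resize(b,(800,600),interpolation=cv2.INTER_CUBIC))
cv2.imwrite("pics/side0b.png",cv2.resize(a,(800,600),interpolation=cv2.INTER_CUBIC))
E
```

```text
t 0.0
joint_positions [ 1.15568320e+00  3.78061839e-01  7.96319610e-02  1.27439346e+00
 -2.75300661e-05  1.46048331e+00]
joint_vel [ 0.00082176 -0.00055091 -0.00065283 -0.00119491 -0.00081412 -0.00066542]
tau [-1.40116963e-04 -4.63605058e+01  2.69876486e+01  2.08885688e-02
 -1.88242024e-05 -8.56980790e-06]
eef_pos [172.30409604 547.8935326  230.36391761]
ee_rot [-3.13957493e+00 -1.95789737e-04  2.83679237e+00]
contact_force [-0.3126963  -0.73935695  0.26263653]
moment [ 0.01142147 -0.03415391  0.02717693]
gripper_width 85.55024167054225
18.700000000000003
side {'fx': 477.809107309973, 'fy': 477.809107309973, 'cx': 253.4285511873253, 'cy': 187.98136549810465, 'world_from_camera': array([[ 7.44523576e-01, -3.43566979e-01,  5.72404032e-01,
        -2.69676797e+01],
       [-6.67574489e-01, -3.90053983e-01,  6.34194128e-01,
        -6.06000952e+02],
       [ 5.38031182e-03, -8.54294809e-01, -5.19760937e-01,
         5.93393372e+02],
       [ 0.00000000e+00,  0.00000000e+00,  0.00000000e+00,
         1.00000000e+00]])}
top {'fx': 441.40832946766557, 'fy': 441.40832946766557, 'cx': 262.7589343842604, 'cy': 201.96436143315648, 'world_from_camera': array([[ 1.28642990e-02, -9.98568965e-01,  5.19088828e-02,
         4.69060780e+02],
       [-9.99281749e-01, -1.46893357e-02, -3.49315077e-02,
         2.39669008e+01],
       [ 3.56440264e-02, -5.14222298e-02, -9.98040709e-01,
         1.06587292e+03],
       [ 0.00000000e+00,  0.00000000e+00,  0.00000000e+00,
         1.00000000e+00]])}
```

View pics/top0b.png

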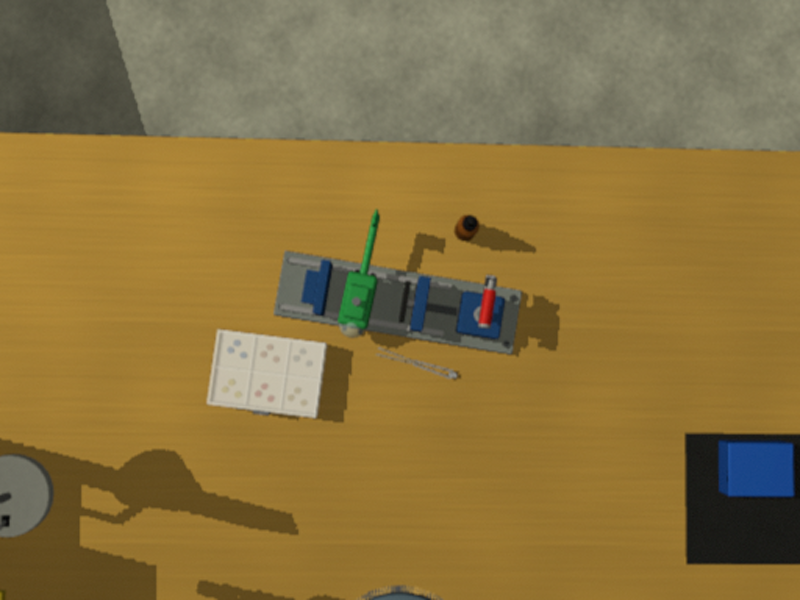

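View pics/side0b.png

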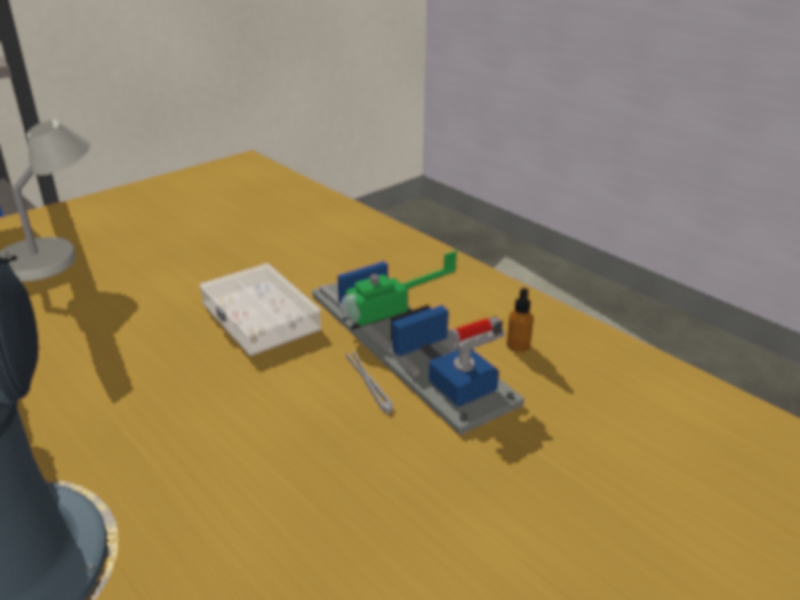

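```bash
cat > h.py <<'E'
import numpy as np, cv2
from workcell import bot
def ray(m,u,v):
    T=m["world_from_camera"]; d=T[:3,:3]@[(u-m["cx"])/m["fx"],(v-m["cy"])/m["fy"],1]
    return T[:3,3],d
def atz(m,u,v,z):
    o,d=ray(m,u,v); return o+d*(z-o[2])/d[2]
def proj(m,P):
    T=np.linalg.inv(m["world_from_camera"]); p=T[:3,:3]@np.array(P,float)+T[:3,3]
    return np.array([m["fx"]*p[0]/p[2]+m["cx"],m["fy"]*p[1]/p[2]+m["cy"]])
def tri(ms,uvs):
    A=np.zeros((3,3));b=np.zeros(3)
    for m,uv in zip(ms,uvs):
        o,d=ray(m,*uv); d=d/np.linalg.norm(d); M=np.eye(3)-np.outer(d,d);A+=M;b+=M@o
    return np.linalg.solve(A,b)
E
python3 - <<'E'
from h import *
t=bot.camera_model("top");s=bot.camera_model("side");k=1.5625
for n,p,z in[("plateTL",(286,252),12),("BL",(275,313),12),("TR",(521,290),12),("BR",(514,353),12),("gearbox c",(480,314),45),("handle far tip",(490,280),92),("red end",(484,327),92),("bottle top",(470,223),94)]:
    print(n,atz(t,p[0]/k,p[1]/k,z).round(1))
w=bot.camera_model("wrist");T=w["world_from_camera"];print(w);
a=cv2.imread("pics/side0.png")[155:285,190:350];b=cv2.imread("pics/top0.png")[130:240,165:345]
cv2.imwrite("pics/crop.png",np.vstack([cv2.resize(a,(530,430)[:2],interpolation=cv2.INTER_CUBIC)[:290*2]]))
E
```

```text
plateTL [618.4 178.8  12. ]
BL [524.8 193.4  12. ]
TR [ 565.9 -182.9   12. ]
BR [ 468.7 -172.5   12. ]
gearbox c [ 526.  -115.2   45. ]
handle far tip [ 572.1 -122.7   92. ]
red end [ 505.  -114.6   92. ]
bottle top [653.  -93.2  94. ]
{'fx': 338.1386287643985, 'fy': 338.1386287643985, 'cx': 257.2141581455645, 'cy': 187.30378538378213, 'world_from_camera': array([[ 3.00557010e-01,  9.20605416e-01,  2.49301327e-01,
         1.08489197e+02],
       [ 9.53759535e-01, -2.89320199e-01, -8.14651590e-02,
         5.70078194e+02],
       [-2.86935728e-03,  2.62258442e-01, -9.64993407e-01,
         3.73888679e+02],
       [ 0.00000000e+00,  0.00000000e+00,  0.00000000e+00,
         1.00000000e+00]])}
```

Emit:
carry_out(
  motion=[
    {"rz": -0.12},
    {"rz": -0.041},
    {"tx": -0.02,"ty": -0.022},
    {"tx": -0.0275,"ty": -0.0305},
    {"tx": -0.0275,"ty": -0.0305},
  ],
  hand=0.05,
)

```text
invalid input at $.motion[0]: expected keys tx, ty, tz, rx, ry, rz
```

Emit:
carry_out(
  motion=[
    {"tx": -0.0275,"ty": -0.0305},
    {"tx": -0.0275,"ty": -0.0305},
    {"tx": -0.0275,"ty": -0.0305},
    {"tx": -0.0275,"ty": -0.0305},
    {"tx": -0.0275,"ty": -0.0305},
  ],
)

```text
invalid input at $.motion[0]: expected keys tx, ty, tz, rx, ry, rz
```

Emit:
carry_out(
  motion=[
    {"tx": -0.0275,"ty": -0.0305},
    {"tx": -0.0275,"ty": -0.0305},
    {"tx": -0.0275,"ty": -0.0305},
    {"tx": -0.0275,"ty": -0.0305},
    {"tx": -0.0275,"ty": -0.0305},
  ],
)

```text
invalid input at $.motion[0]: expected keys tx, ty, tz, rx, ry, rz
```

Emit:
carry_out(
  motion=[
    {"tx": -0.025,"ty": -0.0275},
    {"tx": -0.012,"ty": -0.012},
    {},
    {},
    {},
  ],
)

```text
invalid input at $.motion[0]: expected keys tx, ty, tz, rx, ry, rz
```

Emit:
carry_out(
  motion=[
    {"tx": 0,"ty": 0,"tz": 0,"rx": 0,"ry": 0,"rz": -0.12},
    {"tx": 0,"ty": 0,"tz": 0,"rx": 0,"ry": 0,"rz": -0.041},
    {"tx": -0.02,"ty": -0.022,"tz": 0,"rx": 0,"ry": 0,"rz": 0},
    {"tx": -0.0275,"ty": -0.0305,"tz": 0,"rx": 0,"ry": 0,"rz": 0},
    {"tx": -0.0275,"ty": -0.0305,"tz": 0,"rx": 0,"ry": 0,"rz": 0},
  ],
  hand=0.05,
)

```text
t: 0.52
eef_pos: [234.9, 454.8, 230.6]
ee_rot: [-3.141, -0.0, 3.0]
contact_force: [1.1, -0.0, 0.5]
gripper_width: 49.9
```

Emit:
carry_out(
  motion=[
    {"tx": -0.0275,"ty": -0.0305,"tz": 0,"rx": 0,"ry": 0,"rz": 0},
    {"tx": -0.0275,"ty": -0.0305,"tz": 0,"rx": 0,"ry": 0,"rz": 0},
    {"tx": -0.0275,"ty": -0.0305,"tz": 0,"rx": 0,"ry": 0,"rz": 0},
    {"tx": -0.0275,"ty": -0.0305,"tz": 0,"rx": 0,"ry": 0,"rz": 0},
    {"tx": -0.0275,"ty": -0.0305,"tz": 0,"rx": 0,"ry": 0,"rz": 0},
  ],
)

```text
t: 0.93
eef_pos: [349.5, 283.1, 231.0]
ee_rot: [-3.141, -0.0, 2.998]
contact_force: [1.1, -0.3, -1.0]
gripper_width: 50.0
```

Emit:
carry_out(
  motion=[
    {"tx": -0.0275,"ty": -0.0305,"tz": 0,"rx": 0,"ry": 0,"rz": 0},
    {"tx": -0.0275,"ty": -0.0305,"tz": 0,"rx": 0,"ry": 0,"rz": 0},
    {"tx": -0.0275,"ty": -0.0305,"tz": 0,"rx": 0,"ry": 0,"rz": 0},
    {"tx": -0.0275,"ty": -0.0305,"tz": 0,"rx": 0,"ry": 0,"rz": 0},
    {"tx": -0.0275,"ty": -0.0305,"tz": 0,"rx": 0,"ry": 0,"rz": 0},
  ],
)

```text
t: 1.35
eef_pos: [463.7, 112.4, 231.1]
ee_rot: [3.141, -0.001, 2.998]
contact_force: [0.9, 0.8, 0.3]
gripper_width: 49.9
```

Emit:
carry_out(
  motion=[
    {"tx": -0.025,"ty": -0.0275,"tz": 0,"rx": 0,"ry": 0,"rz": 0},
    {"tx": -0.012,"ty": -0.012,"tz": 0,"rx": 0,"ry": 0,"rz": 0},
    {"tx": 0,"ty": 0,"tz": 0,"rx": 0,"ry": 0,"rz": 0},
    {"tx": 0,"ty": 0,"tz": 0,"rx": 0,"ry": 0,"rz": 0},
  ],
)

```text
t: 1.68
eef_pos: [494.2, 69.3, 230.7]
ee_rot: [3.141, -0.002, 2.996]
contact_force: [0.4, 0.2, -0.0]
gripper_width: 50.3
```

Emit:
carry_out(
  motion=[
    {"tx": -0.04,"ty": 0.005,"tz": 0,"rx": 0,"ry": 0,"rz": 0},
    {"tx": -0.04,"ty": 0.005,"tz": 0,"rx": 0,"ry": 0,"rz": 0},
    {"tx": -0.011,"ty": 0,"tz": 0,"rx": 0,"ry": 0,"rz": 0},
    {"tx": 0,"ty": 0,"tz": 0,"rx": 0,"ry": 0,"rz": 0},
    {"tx": 0,"ty": 0,"tz": 0,"rx": 0,"ry": 0,"rz": 0},
  ],
)

```text
t: 2.1
eef_pos: [584.9, 68.2, 230.7]
ee_rot: [3.141, -0.002, 3.0]
contact_force: [-0.5, -0.6, -0.1]
gripper_width: 49.8
```

```bash
cat >> h.py <<'E'
def snap(name):
    import pickle
    m=bot.camera_model("wrist"); im=bot.camera("wrist"); cv2.imwrite(f"pics/{name}.png",im)
    pickle.dump(m,open(f"pics/{name}.pkl","wb")); return im
E
python3 - <<'E'
from h import *
print(bot.observe()["eef_pos"]); snap("wB")
E
```

```text
[584.91367411  68.21999932 230.70315225]
```

Emit:
carry_out(
  motion=[
    {"tx": 0,"ty": -0.04,"tz": 0,"rx": 0,"ry": 0,"rz": 0},
    {"tx": 0,"ty": -0.04,"tz": 0,"rx": 0,"ry": 0,"rz": 0},
    {"tx": 0,"ty": -0.04,"tz": 0,"rx": 0,"ry": 0,"rz": 0},
    {"tx": 0,"ty": 0,"tz": 0,"rx": 0,"ry": 0,"rz": 0},
    {"tx": 0,"ty": 0,"tz": 0,"rx": 0,"ry": 0,"rz": 0},
  ],
)

```text
t: 2.57
eef_pos: [567.0, -52.8, 231.9]
ee_rot: [3.141, -0.0, 2.995]
contact_force: [0.1, 0.1, -0.4]
gripper_width: 50.0
```

```bash
python3 - <<'E'
from h import *
print(bot.observe()["eef_pos"]); a=snap("wA")
b=cv2.imread("pics/wB.png")
cv2.imwrite("pics/wAc.png",cv2.resize(a,(800,600),interpolation=cv2.INTER_CUBIC))
cv2.imwrite("pics/wBc.png",cv2.resize(b,(800,600),interpolation=cv2.INTER_CUBIC))
E
```

```text
[566.98278222 -52.79701338 231.93253264]
```

View pics/wAc.png

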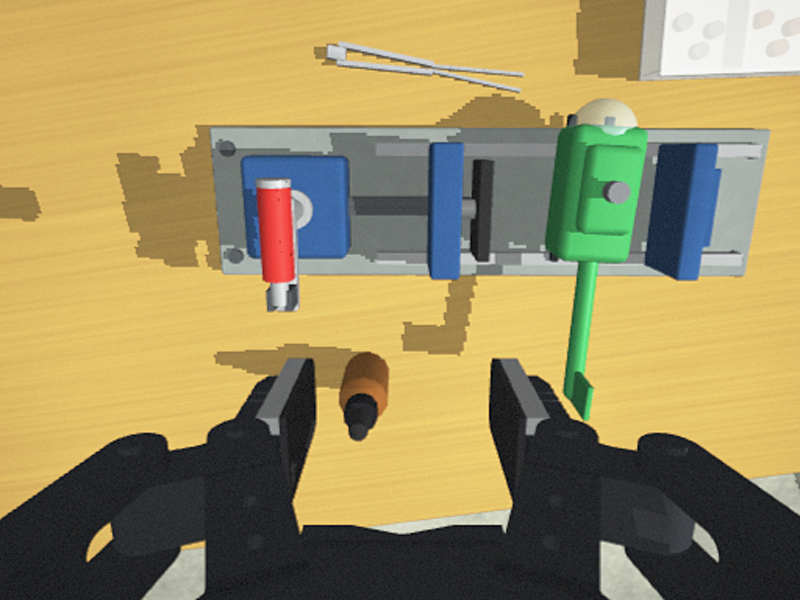

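View pics/wBc.png

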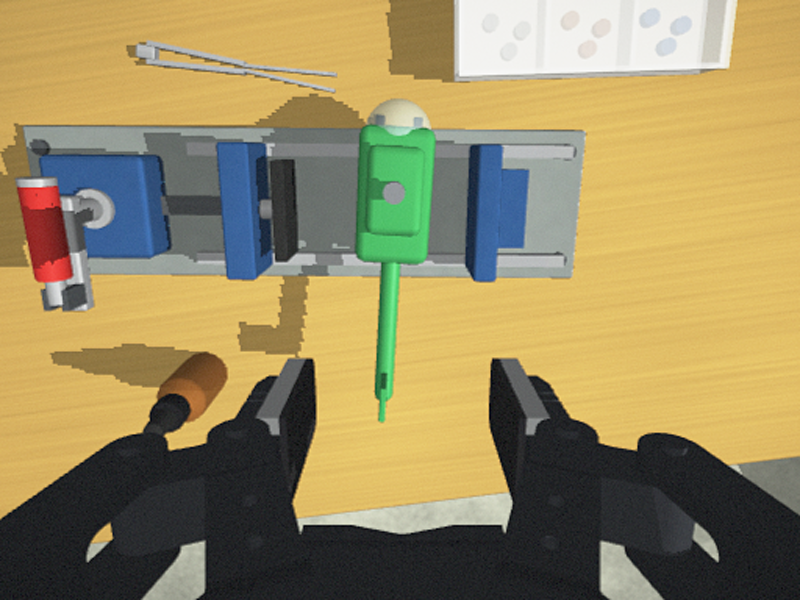

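```bash
python3 - <<'E'
from h import *
import pickle
A,B=[pickle.load(open(f"pics/w{c}.pkl","rb")) for c in"AB"];k=1.5625
P={"tip":((273,181),(38,181)),"sleeveEnd":((279,281),(53,281)),"clevis":((283,297),(67,297)),"gbTR":((348,157),(160,157)),"gbBR":((349,258),(168,256)),"plTL":((210,127),(24,127)),"plTR":((769,130),(585,131)),"plBR":((746,276),(571,278))}
R={}
for n,(a,b) in P.items():
    R[n]=tri([A,B],[np.array(a)/k,np.array(b)/k]); print(n,R[n].round(1))
for n,p,m in[("TL",(210,127),A),("TR",(769,130),A),("BR",(746,276),A),("BL",(222,273),A),("TR",(585,131),B),("BR",(571,278),B)]: print(n,atz(m,p[0]/k,p[1]/k,12).round(1))
for p in[(243,157),(348,157),(349,258),(248,259)]: print("gb",atz(A,p[0]/k,p[1]/k,45).round(1))
E
```

```text
tip [ 507.  -110.4   93.7]
sleeveEnd [ 559.6 -117.8   96. ]
clevis [ 571.4 -120.4   85.3]
gbTR [500.6 -76.9  20.1]
gbBR [565.3 -87.3  23. ]
plTL [ 468.6 -164.4   10.9]
plTR [524.  200.4  10.1]
plBR [620.4 183.5  16.6]
TL [ 468.3 -164.    12. ]
TR [524.  199.1  12. ]
BR [621.9 186.3  12. ]
BL [ 565.5 -179.3   12. ]
TR [523.8 199.8  12. ]
BR [621.8 184.8  12. ]
gb [ 491.1 -137.3   45. ]
gb [500.4 -74.4  45. ]
gb [561.9 -84.5  45. ]
gb [ 553.1 -148.3   45. ]
```

Emit:
carry_out(
  motion=[
    {"tx": 0.021,"ty": -0.0215,"tz": 0,"rx": 0,"ry": 0,"rz": 0.01},
    {"tx": 0.021,"ty": -0.0215,"tz": 0.02,"rx": 0,"ry": 0,"rz": 0},
    {"tx": 0.021,"ty": -0.0215,"tz": 0.02,"rx": 0,"ry": 0,"rz": 0},
    {"tx": 0,"ty": 0,"tz": 0.02,"rx": 0,"ry": -0.112,"rz": 0},
    {"tx": 0,"ty": 0,"tz": 0,"rx": 0,"ry": -0.112,"rz": 0},
  ],
)

```text
t: 3.03
eef_pos: [494.6, -104.6, 169.0]
ee_rot: [3.14, 0.216, 2.988]
contact_force: [0.4, -0.4, -1.4]
gripper_width: 49.9
```

Emit:
carry_out(
  motion=[
    {"tx": 0,"ty": 0,"tz": 0,"rx": 0,"ry": -0.112,"rz": 0},
    {"tx": 0,"ty": 0,"tz": 0,"rx": 0,"ry": -0.112,"rz": 0},
    {"tx": 0,"ty": 0,"tz": 0,"rx": 0,"ry": -0.112,"rz": 0},
    {"tx": 0,"ty": 0,"tz": 0,"rx": 0,"ry": -0.112,"rz": 0},
    {"tx": 0,"ty": 0,"tz": 0,"rx": 0,"ry": -0.112,"rz": 0},
  ],
)

```text
t: 3.45
eef_pos: [510.9, -109.6, 192.8]
ee_rot: [3.137, 0.758, 2.992]
contact_force: [-3.5, 0.3, -1.2]
gripper_width: 49.8
```

Emit:
carry_out(
  motion=[
    {"tx": 0,"ty": 0,"tz": 0,"rx": 0,"ry": 0,"rz": 0},
    {"tx": 0,"ty": 0,"tz": 0,"rx": 0,"ry": 0,"rz": 0},
  ],
)

```text
t: 3.62
eef_pos: [509.9, -110.3, 190.7]
ee_rot: [3.137, 0.752, 2.99]
contact_force: [0.4, 0.0, -0.9]
gripper_width: 49.8
```

```bash
cat >> h.py <<'E'
from scipy.spatial.transform import Rotation as Ro
def state():
    s=bot.observe(); return s, Ro.from_euler("xyz",s["ee_rot"])
def totool(P):
    s,R=state(); return R.inv().apply(np.array(P,float)-s["eef_pos"])
E
python3 - <<'E'
from h import *
s,R=state();print(s["eef_pos"],s["ee_rot"],s["joint_positions"].round(2))
print(R.as_matrix().round(3))
g=np.array([524,-112.,92]);zt=R.as_matrix()[:,2]
print("to pre",totool(g+(19-60)*zt).round(1),"final",totool(g+19*zt).round(1))
E
```

```text
[ 509.90769735 -110.28061401  190.74977679] [3.13729095 0.75194634 2.98978156] [-0.46 -0.22 -1.02  0.04  0.22 -0.23]
[[-0.722  0.148  0.676]
 [ 0.11   0.989 -0.099]
 [-0.683  0.003 -0.73 ]]
to pre [57.1  0.1 40.8] final [5.710e+01 1.000e-01 1.008e+02]
```

Emit:
carry_out(
  motion=[
    {"tx": 0.025,"ty": 0,"tz": 0.01,"rx": 0,"ry": 0.1,"rz": 0},
    {"tx": 0.025,"ty": 0,"tz": 0.02,"rx": 0,"ry": 0.05,"rz": 0},
    {"tx": 0,"ty": 0,"tz": 0.01,"rx": 0,"ry": 0,"rz": 0},
    {"tx": 0,"ty": 0,"tz": 0,"rx": 0,"ry": 0,"rz": 0},
    {"tx": 0,"ty": 0,"tz": 0,"rx": 0,"ry": 0,"rz": 0},
  ],
)

```text
t: 4.03
eef_pos: [494.4, -107.2, 123.4]
ee_rot: [3.135, 0.594, 2.989]
contact_force: [0.1, 0.5, 0.1]
gripper_width: 50.0
```

```bash
python3 - <<'E'
from h import *
s,R=state();print(s["eef_pos"],s["ee_rot"],s["joint_positions"].round(2))
print(R.as_matrix().round(3))
g=np.array([524,-112.,92]);zt=R.as_matrix()[:,2]
print("to pre",totool(g+(19-60)*zt).round(1),"final",totool(g+19*zt).round(1))
E
```

```text
[ 494.36398803 -107.19217463  123.41272903] [3.13513498 0.59447251 2.9890146 ] [-0.44 -0.08 -0.99  0.08  0.17 -0.24]
[[-0.819  0.148  0.555]
 [ 0.126  0.989 -0.079]
 [-0.56   0.005 -0.828]]
to pre [-7.3 -0.5  1.8] final [-7.3 -0.5 61.8]
```

Emit:
carry_out(
  motion=[
    {"tx": -0.007,"ty": 0,"tz": 0.02,"rx": 0,"ry": 0,"rz": 0},
    {"tx": 0,"ty": 0,"tz": 0.02,"rx": 0,"ry": 0,"rz": 0},
    {"tx": 0,"ty": 0,"tz": 0.015,"rx": 0,"ry": 0,"rz": 0},
    {"tx": 0,"ty": 0,"tz": 0.006,"rx": 0,"ry": 0,"rz": 0},
    {"tx": 0,"ty": 0,"tz": 0,"rx": 0,"ry": 0,"rz": 0},
  ],
)

```text
t: 4.45
eef_pos: [535.5, -114.3, 78.4]
ee_rot: [3.136, 0.598, 2.989]
contact_force: [0.2, 0.1, 0.1]
gripper_width: 49.9
```

```bash
python3 - <<'E'
from h import *
s,R=state();print(s["eef_pos"],s["ee_rot"],s["contact_force"],s["joint_positions"].round(2))
g=np.array([524,-112.,92]);zt=R.as_matrix()[:,2]
print("final",totool(g+19*zt).round(1))
a=snap("g1");b=bot.camera("side");cv2.imwrite("pics/s1.png",b)
cv2.imwrite("pics/g1c.png",np.hstack([cv2.resize(a,(400,300)),cv2.resize(b[150:290,210:397],(400,300),interpolation=cv2.INTER_CUBIC)]))
E
```

```text
[ 535.52441761 -114.28016986   78.42137031] [3.13645264 0.59784335 2.98877126] [0.21473414 0.12960352 0.10708055] [-0.41  0.1  -0.99 -0.09  0.15 -0.22]
final [2.1 0.6 1.2]
```

View pics/g1c.png

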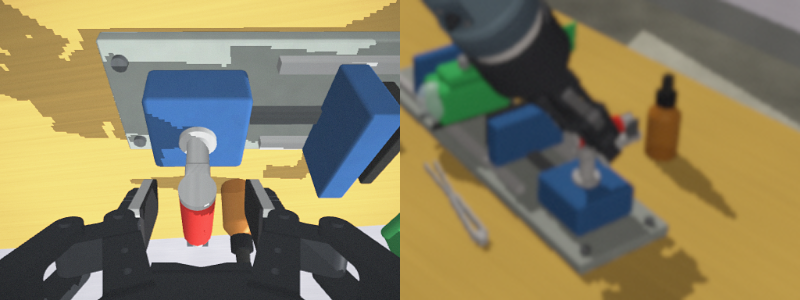

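Emit:
carry_out(
  motion=[
    {"tx": 0,"ty": 0,"tz": 0,"rx": 0,"ry": 0,"rz": 0},
    {"tx": 0,"ty": 0,"tz": 0,"rx": 0,"ry": 0,"rz": 0},
    {"tx": 0,"ty": 0,"tz": 0,"rx": 0,"ry": 0,"rz": 0},
    {"tx": 0,"ty": 0,"tz": 0,"rx": 0,"ry": 0,"rz": 0},
    {"tx": 0,"ty": 0,"tz": 0,"rx": 0,"ry": 0,"rz": 0},
  ],
  hand=0.01,
  force=40,
)

```text
t: 4.97
eef_pos: [536.1, -116.3, 80.3]
ee_rot: [3.14, 0.601, 2.988]
contact_force: [-4.4, -3.7, 3.3]
gripper_width: 16.9
```

```bash
python3 - <<'E'
from h import *
s,R=state();print(s["eef_pos"],s["ee_rot"],s["contact_force"],s["gripper_width"],s["joint_positions"].round(2))
h=totool([571.5,-119.5,92]);print("h",h)
for d in(.1,.11):print(d,h-Ro.from_euler("y",d).apply(h))
E
```

```text
[ 536.09653006 -116.29868869   80.30430084] [3.13995219 0.60134925 2.98767165] [-4.4031186  -3.71871346  3.26945388] 16.86746994370148 [-0.41  0.09 -0.99 -0.09  0.15 -0.22]
h [-35.86922755   2.24727436  10.4303274 ]
0.1 [-1.22049195  0.         -3.52883935]
0.11 [-1.36181372  0.         -3.87462298]
```

Emit:
carry_out(
  motion=[
    {"tx": -0.0014,"ty": 0,"tz": -0.0039,"rx": 0,"ry": 0.11,"rz": 0},
    {"tx": -0.0014,"ty": 0,"tz": -0.0039,"rx": 0,"ry": 0.11,"rz": 0},
    {"tx": -0.0014,"ty": 0,"tz": -0.0039,"rx": 0,"ry": 0.11,"rz": 0},
    {"tx": -0.0014,"ty": 0,"tz": -0.0039,"rx": 0,"ry": 0.11,"rz": 0},
    {"tx": 0,"ty": 0,"tz": 0,"rx": 0,"ry": 0,"rz": 0},
  ],
)

```text
t: 5.38
eef_pos: [532.2, -115.7, 93.6]
ee_rot: [3.139, 0.179, 2.988]
contact_force: [-20.5, -1.9, 11.5]
gripper_width: 16.8
```

```bash
python3 - <<'E'
from h import *
s,R=state();print(s["eef_pos"],s["ee_rot"],s["contact_force"],s["moment"],s["gripper_width"],s["joint_positions"].round(2))
h=totool([571.5,-119.5,92]);print("h",h)
E
```

```text
[ 532.19663276 -115.69554684   93.58176087] [3.13916503 0.17853141 2.98846236] [-20.54619171  -1.87603157  11.53867655] [-0.43024071  3.17289881 -0.31360471] 16.774880221165336 [-0.35  0.26 -0.48  0.66  0.04 -0.2 ]
h [-38.51624468   2.21432598   8.56306977]
```

```bash
python3 - <<'E'
from h import *
R1=Ro.from_euler("xyz",[3.13995219,0.60134925,2.98767165]);p1=np.array([536.09653006,-116.29868869,80.30430084])
s,R2=state();p2=s["eef_pos"]
c=np.linalg.lstsq(R1.as_matrix()-R2.as_matrix(),p2-p1,rcond=1e-2)[0]
print("c tool",c,"world",p2+R2.apply(c),p1+R1.apply(c))
for d in(.1,.11):print(d,c-Ro.from_euler("y",d).apply(c))
E
```

```text
c tool [-32.83662348  -0.08470594   3.32900155] world [ 564.70581223 -120.79049756   96.13675518] [ 564.70167689 -120.81691805   96.13668685]
0.1 [-0.49639194  0.         -3.26156117]
0.11 [-0.56391347  0.         -3.58462857]
```

Emit:
carry_out(
  motion=[
    {"tx": 0.0022,"ty": -0.001,"tz": -0.0018,"rx": 0,"ry": 0,"rz": 0},
    {"tx": 0,"ty": 0,"tz": 0,"rx": 0,"ry": 0,"rz": 0},
  ],
)

```text
t: 5.55
eef_pos: [531.9, -115.8, 94.1]
ee_rot: [3.137, 0.193, 2.989]
contact_force: [-0.9, -1.7, -3.4]
gripper_width: 17.0
```

```bash
python3 - <<'E'
from h import *
s,R=state();print(s["eef_pos"],s["ee_rot"],s["contact_force"],s["moment"],s["gripper_width"],s["joint_positions"].round(2))
h=totool([571.5,-119.5,92]);print("h",h)
b=bot.camera("side");cv2.imwrite("pics/s2.png",b)
E
```

```text
[ 531.9185117  -115.79379119   94.11177126] [3.13744593 0.19293824 2.98916454] [-0.92185977 -1.66106949 -3.44038666] [-0.36813245  0.56381695 -0.23813809] 16.991016387281025 [-0.36  0.25 -0.5   0.64  0.04 -0.2 ]
h [-38.5440229    2.30659029   9.69163132]
```

Emit:
carry_out(
  motion=[
    {"tx": -0.0013,"ty": 0,"tz": -0.0042,"rx": 0,"ry": 0.11,"rz": 0},
    {"tx": -0.0013,"ty": 0,"tz": -0.0042,"rx": 0,"ry": 0.11,"rz": 0},
    {"tx": -0.0013,"ty": 0,"tz": -0.0042,"rx": 0,"ry": 0.11,"rz": 0},
    {"tx": 0,"ty": 0,"tz": 0,"rx": 0,"ry": 0,"rz": 0},
  ],
)

```text
t: 5.93
eef_pos: [531.7, -115.6, 105.5]
ee_rot: [3.137, -0.156, 2.991]
contact_force: [-17.4, 1.3, 17.3]
gripper_width: 16.6
```

```bash
cat > r.py <<'E'
from h import *
s,R=state();print(s["t"],s["eef_pos"].round(1),s["ee_rot"].round(3),"F",s["contact_force"].round(1),"M",s["moment"].round(2),"w",s["gripper_width"].round(1),"j",s["joint_positions"].round(2))
h=totool([571.5,-119.5,92]);print("h",h.round(1),"Ftool",R.inv().apply(s["contact_force"]).round(1))
E
python3 r.py
```

```text
Traceback (most recent call last):
  File "r.py", line 2, in <module>
    s,R=state();print(s["t"],s["eef_pos"].round(1),s["ee_rot"].round(3),"F",s["contact_force"].round(1),"M",s["moment"].round(2),"w",s["gripper_width"].round(1),"j",s["joint_positions"].round(2))
                                                                                                                                     ^^^^^^^^^^^^^^^^^^^^^^^^
AttributeError: 'float' object has no attribute 'round'
```

Emit:
carry_out(
  motion=[
    {"tx": 0.0025,"ty": 0,"tz": -0.0018,"rx": 0,"ry": 0,"rz": 0},
    {"tx": 0,"ty": 0,"tz": 0,"rx": 0,"ry": 0,"rz": 0},
  ],
)

```text
t: 6.1
eef_pos: [532.6, -115.8, 107.9]
ee_rot: [3.137, -0.138, 2.991]
contact_force: [-0.1, -2.4, -12.9]
gripper_width: 16.7
```

```bash
sed -i 's/s\["gripper_width"\].round(1)/round(s["gripper_width"],1)/' r.py; python3 r.py;  python3 - <<'E'
from h import *
a=snap("g2");b=bot.camera("side");cv2.imwrite("pics/s3.png",b)
cv2.imwrite("pics/g2c.png",np.hstack([cv2.resize(a,(400,300)),cv2.resize(b[150:290,210:397],(400,300),interpolation=cv2.INTER_CUBIC)]))
E
```

```text
6.1 [ 532.6 -115.8  107.9] [ 3.137 -0.138  2.991] F [ -0.1  -2.4 -12.9] M [-0.58 -0.11  0.01] w 16.7 j [-0.32  0.5  -0.06  1.14 -0.02 -0.17]
h [-40.9   2.1  10.4] Ftool [-2.  -2.5 12.8]
```

View pics/g2c.png

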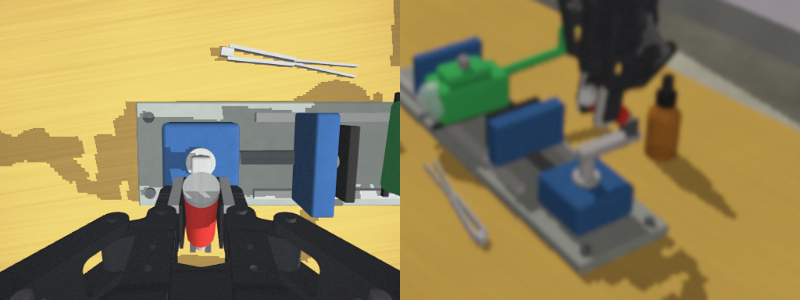

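Emit:
carry_out(
  motion=[
    {"tx": -0.0011,"ty": 0,"tz": -0.0046,"rx": 0,"ry": 0.11,"rz": 0},
    {"tx": -0.0011,"ty": 0,"tz": -0.0046,"rx": 0,"ry": 0.11,"rz": 0},
    {"tx": -0.0011,"ty": 0,"tz": -0.0046,"rx": 0,"ry": 0.11,"rz": 0},
    {"tx": 0,"ty": 0,"tz": 0,"rx": 0,"ry": 0,"rz": 0},
  ],
)

```text
t: 6.53
eef_pos: [539.2, -117.0, 117.0]
ee_rot: [3.136, -0.482, 2.994]
contact_force: [-7.7, -0.6, 8.1]
gripper_width: 16.7
```

```bash
python3 r.py
```

```text
6.5333 [ 539.2 -117.   117. ] [ 3.136 -0.482  2.994] F [-7.7 -0.6  8.1] M [-0.19  1.39  0.11] w 16.7 j [-0.29  0.85  0.47  1.67 -0.06 -0.13]
h [-40.2   2.3   7.2] Ftool [10.4 -1.7 -3.7]
```

Emit:
carry_out(
  motion=[
    {"tx": -0.0003,"ty": 0,"tz": -0.0049,"rx": 0,"ry": 0.11,"rz": 0},
    {"tx": -0.0005,"ty": 0,"tz": -0.0048,"rx": 0,"ry": 0.11,"rz": 0},
    {"tx": 0,"ty": 0,"tz": 0,"rx": 0,"ry": 0,"rz": 0},
  ],
)

```text
t: 6.78
eef_pos: [544.7, -117.9, 121.8]
ee_rot: [3.134, -0.652, 2.995]
contact_force: [-4.1, -1.3, -3.9]
gripper_width: 16.5
```

```bash
python3 r.py
```

```text
6.7833 [ 544.7 -117.9  121.8] [ 3.134 -0.652  2.995] F [-4.1 -1.3 -3.9] M [-0.34 -0.25  0.1 ] w 16.5 j [-0.28  1.07  0.83  1.98 -0.08 -0.11]
h [-39.3   2.3   7.5] Ftool [ 0.7 -1.9  5.4]
```

Emit:
carry_out(
  motion=[
    {"tx": 0,"ty": 0,"tz": 0,"rx": 0,"ry": 0,"rz": 0},
    {"tx": 0,"ty": 0,"tz": 0,"rx": 0,"ry": 0,"rz": 0},
    {"tx": 0,"ty": 0,"tz": 0,"rx": 0,"ry": 0,"rz": 0},
    {"tx": 0,"ty": 0,"tz": -0.02,"rx": 0,"ry": 0,"rz": 0},
    {"tx": 0,"ty": 0,"tz": -0.025,"rx": 0,"ry": 0,"rz": 0},
  ],
  hand=0.05,
)

```text
t: 7.2
eef_pos: [559.7, -119.4, 161.5]
ee_rot: [3.136, -0.629, 2.994]
contact_force: [-1.4, -0.0, 0.9]
gripper_width: 50.4
```

Emit:
carry_out(
  motion=[
    {"tx": 0,"ty": 0,"tz": -0.03,"rx": 0,"ry": 0,"rz": 0},
    {"tx": 0,"ty": 0,"tz": -0.01,"rx": 0,"ry": 0,"rz": 0},
    {"tx": 0,"ty": 0,"tz": 0,"rx": 0,"ry": -0.11,"rz": 0},
    {"tx": 0,"ty": 0,"tz": 0,"rx": 0,"ry": -0.11,"rz": 0},
    {"tx": 0,"ty": 0,"tz": 0,"rx": 0,"ry": -0.11,"rz": 0},
  ],
)

```text
t: 7.62
eef_pos: [564.0, -120.3, 180.2]
ee_rot: [3.14, -0.329, 2.993]
contact_force: [0.9, -0.6, 1.4]
gripper_width: 50.1
```

Emit:
carry_out(
  motion=[
    {"tx": 0,"ty": 0,"tz": 0,"rx": 0,"ry": -0.11,"rz": 0},
    {"tx": 0,"ty": 0,"tz": 0,"rx": 0,"ry": -0.11,"rz": 0},
    {"tx": 0,"ty": 0,"tz": 0,"rx": 0,"ry": -0.1,"rz": 0},
    {"tx": 0,"ty": 0,"tz": 0,"rx": 0,"ry": 0,"rz": 0},
    {"tx": 0,"ty": 0,"tz": 0,"rx": 0,"ry": 0,"rz": 0},
  ],
)

```text
t: 8.03
eef_pos: [559.5, -119.1, 181.6]
ee_rot: [3.139, -0.017, 2.992]
contact_force: [0.7, -0.1, 0.3]
gripper_width: 50.2
```

```bash
python3 r.py; python3 - <<'E'
from h import *
a=snap("g3");b=bot.camera("side");cv2.imwrite("pics/s4.png",b);t=bot.camera("top");cv2.imwrite("pics/t4.png",t)
cv2.imwrite("pics/g3c.png",np.hstack([cv2.resize(a,(400,300)),cv2.resize(b[150:290,210:397],(400,300),interpolation=cv2.INTER_CUBIC)]))
E
```

```text
8.0333 [ 559.5 -119.1  181.6] [ 3.139 -0.017  2.992] F [ 0.7 -0.1  0.3] M [-0.03 -0.08 -0.  ] w 50.2 j [-0.32  0.4  -0.01  1.18 -0.   -0.17]
h [-13.4   1.2  89.4] Ftool [-0.7 -0.  -0.3]
```

View pics/g3c.png

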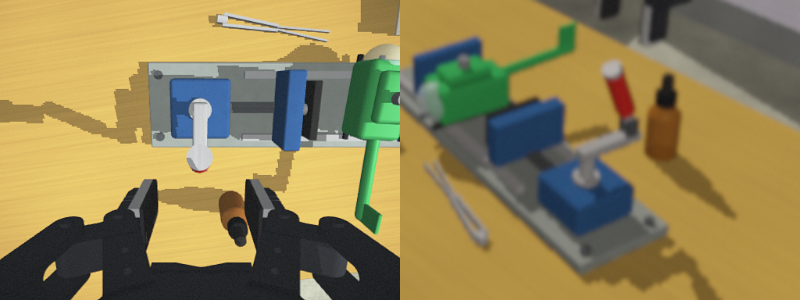

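Emit:
carry_out(
  motion=[
    {"tx": 0.022,"ty": 0.0015,"tz": 0,"rx": 0,"ry": 0,"rz": 0},
    {"tx": 0.025,"ty": 0,"tz": 0,"rx": 0,"ry": 0,"rz": 0},
    {"tx": 0,"ty": 0,"tz": 0.01,"rx": 0,"ry": 0,"rz": 0},
    {"tx": 0,"ty": 0,"tz": 0.02,"rx": 0,"ry": 0,"rz": 0},
    {"tx": 0,"ty": 0,"tz": 0.012,"rx": 0,"ry": 0,"rz": 0},
  ],
  hand=0.0,
)

```text
t: 8.6
eef_pos: [518.9, -112.5, 137.9]
ee_rot: [3.14, -0.015, 2.992]
contact_force: [0.1, -0.0, 0.0]
gripper_width: 0.1
```

Emit:
carry_out(
  motion=[
    {"tx": -0.007,"ty": 0,"tz": 0,"rx": 0,"ry": 0,"rz": 0},
    {"tx": -0.007,"ty": 0,"tz": 0,"rx": 0,"ry": 0,"rz": 0},
    {"tx": -0.005,"ty": 0,"tz": 0,"rx": 0,"ry": 0,"rz": 0},
    {"tx": -0.003,"ty": 0,"tz": 0,"rx": 0,"ry": 0,"rz": 0},
    {"tx": 0,"ty": 0,"tz": 0,"rx": 0,"ry": 0,"rz": 0},
  ],
)

```text
t: 9.02
eef_pos: [540.2, -115.6, 139.0]
ee_rot: [3.14, -0.014, 2.992]
contact_force: [-0.0, 0.1, -0.2]
gripper_width: 0.3
```

```bash
python3 r.py; python3 - <<'E'
from h import *
import pickle
m=pickle.load(open("pics/g3.pkl","rb"));s=bot.camera_model("side")
print("tip",tri([m,s],[(254.7,201),(309.1,181.7)]))
E
```

```text
9.0167 [ 540.2 -115.6  139. ] [ 3.14  -0.014  2.992] F [-0.   0.1 -0.2] M [ 0.02 -0.    0.06] w 0.3 j [-0.33  0.39 -0.15  1.05 -0.   -0.18]
h [-32.2   0.8  46.5] Ftool [0.  0.1 0.2]
tip [ 547.77034478 -117.78115988  152.3155999 ]
```

Emit:
carry_out(
  motion=[
    {"tx": -0.003,"ty": 0,"tz": 0,"rx": 0,"ry": 0,"rz": 0},
    {"tx": 0,"ty": 0,"tz": 0,"rx": 0,"ry": 0,"rz": 0},
  ],
)

```text
t: 9.18
eef_pos: [541.9, -115.7, 138.6]
ee_rot: [3.14, -0.015, 2.992]
contact_force: [-0.7, -0.3, -0.7]
gripper_width: -0.2
```

Emit:
carry_out(
  motion=[
    {"tx": -0.003,"ty": 0,"tz": 0,"rx": 0,"ry": 0,"rz": 0},
    {"tx": 0,"ty": 0,"tz": 0,"rx": 0,"ry": 0,"rz": 0},
  ],
)

```text
t: 9.35
eef_pos: [544.3, -116.0, 138.3]
ee_rot: [3.14, -0.016, 2.992]
contact_force: [-0.7, 0.2, -0.2]
gripper_width: -0.3
```

Emit:
carry_out(
  motion=[
    {"tx": -0.003,"ty": 0,"tz": 0,"rx": 0,"ry": 0,"rz": 0},
    {"tx": 0,"ty": 0,"tz": 0,"rx": 0,"ry": 0,"rz": 0},
  ],
)

```text
t: 9.52
eef_pos: [547.3, -116.4, 138.1]
ee_rot: [3.14, -0.016, 2.992]
contact_force: [-0.8, 0.6, 0.5]
gripper_width: 0.2
```

Emit:
carry_out(
  motion=[
    {"tx": -0.002,"ty": 0,"tz": 0,"rx": 0,"ry": 0,"rz": 0},
    {"tx": 0,"ty": 0,"tz": 0,"rx": 0,"ry": 0,"rz": 0},
  ],
)

```text
t: 9.68
eef_pos: [549.3, -116.7, 138.0]
ee_rot: [3.14, -0.016, 2.992]
contact_force: [-1.6, -0.3, 1.3]
gripper_width: -0.1
```

Emit:
carry_out(
  motion=[
    {"tx": -0.002,"ty": 0,"tz": 0,"rx": 0,"ry": 0,"rz": 0},
    {"tx": 0,"ty": 0,"tz": 0,"rx": 0,"ry": 0,"rz": 0},
  ],
)

```text
t: 9.85
eef_pos: [551.3, -117.0, 138.0]
ee_rot: [3.14, -0.016, 2.992]
contact_force: [-1.3, -0.2, 1.3]
gripper_width: -0.2
```

Emit:
carry_out(
  motion=[
    {"tx": -0.002,"ty": 0,"tz": 0,"rx": 0,"ry": 0,"rz": 0},
    {"tx": 0,"ty": 0,"tz": 0,"rx": 0,"ry": 0,"rz": 0},
  ],
)

```text
t: 10.02
eef_pos: [551.8, -117.1, 137.7]
ee_rot: [3.14, -0.019, 2.992]
contact_force: [-5.0, -0.0, 3.1]
gripper_width: -0.2
```

Emit:
carry_out(
  motion=[
    {"tx": -0.002,"ty": 0,"tz": 0,"rx": 0,"ry": 0,"rz": 0},
    {"tx": 0,"ty": 0,"tz": 0,"rx": 0,"ry": 0,"rz": 0},
  ],
)

```text
t: 10.18
eef_pos: [552.1, -117.1, 137.4]
ee_rot: [3.14, -0.023, 2.992]
contact_force: [-9.6, 0.4, 4.9]
gripper_width: 0.0
```

```bash
python3 r.py; python3 - <<'E'
from h import *
a=snap("g4");b=bot.camera("side");cv2.imwrite("pics/s5.png",b)
cv2.imwrite("pics/g5c.png",np.hstack([cv2.resize(a,(400,300)),cv2.resize(b[160:260,250:384],(400,300),interpolation=cv2.INTER_CUBIC)]))
E
```

```text
10.1833 [ 552.1 -117.1  137.4] [ 3.14  -0.023  2.992] F [-9.6  0.4  4.9] M [ 0.12  1.64 -0.  ] w 0.0 j [-0.32  0.42 -0.1   1.07 -0.   -0.17]
h [-20.6   0.5  44.9] Ftool [ 9.7 -1.  -4.7]
```

Emit:
carry_out(
  motion=[
    {"tx": 0.012,"ty": 0,"tz": 0,"rx": 0,"ry": 0,"rz": 0},
    {"tx": 0,"ty": 0,"tz": -0.03,"rx": 0,"ry": 0,"rz": 0},
    {"tx": 0,"ty": 0,"tz": -0.025,"rx": 0,"ry": 0,"rz": 0},
    {"tx": -0.015,"ty": 0,"tz": 0,"rx": 0,"ry": 0,"rz": 0},
    {"tx": -0.014,"ty": 0,"tz": 0,"rx": 0,"ry": 0,"rz": 0},
  ],
  hand=0.0,
)

```text
t: 10.7
eef_pos: [574.8, -120.8, 195.1]
ee_rot: [3.14, -0.011, 2.992]
contact_force: [0.2, 0.1, -0.5]
gripper_width: 0.1
```

Emit:
carry_out(
  motion=[
    {"tx": 0,"ty": 0,"tz": 0,"rx": 0,"ry": 0.016,"rz": 0},
    {"tx": 0,"ty": 0,"tz": 0,"rx": 0,"ry": 0,"rz": 0},
    {"tx": 0,"ty": 0,"tz": 0,"rx": 0,"ry": 0,"rz": 0},
  ],
  hand=0.05,
)

```text
t: 10.95
eef_pos: [572.3, -120.1, 191.9]
ee_rot: [3.139, -0.034, 2.992]
contact_force: [1.5, -0.7, -0.8]
gripper_width: 35.9
```

```bash
python3 r.py; python3 - <<'E'
from h import *
import pickle
A,B=[pickle.load(open(f"pics/w{c}.pkl","rb")) for c in"AB"];k=1.5625
print("boss",tri([A,B],[np.array(p)/k for p in((296,209),(97,209))]))
a=snap("g5");b=bot.camera("side");cv2.imwrite("pics/s6.png",b)
cv2.imwrite("pics/g6c.png",np.hstack([cv2.resize(a,(400,300)),cv2.resize(b[150:250,250:384],(400,300),interpolation=cv2.INTER_CUBIC)]))
E
```

```text
10.95 [ 572.3 -120.1  191.9] [ 3.139 -0.034  2.992] F [ 1.5 -0.7 -0.8] M [-0.03 -0.02  0.  ] w 35.9 j [-0.31  0.44  0.07  1.24 -0.   -0.16]
h [-2.6  0.3 99.9] Ftool [-1.6 -0.5  0.8]
boss [ 526.54752836 -111.27431064   47.29865616]
```

View pics/g6c.png

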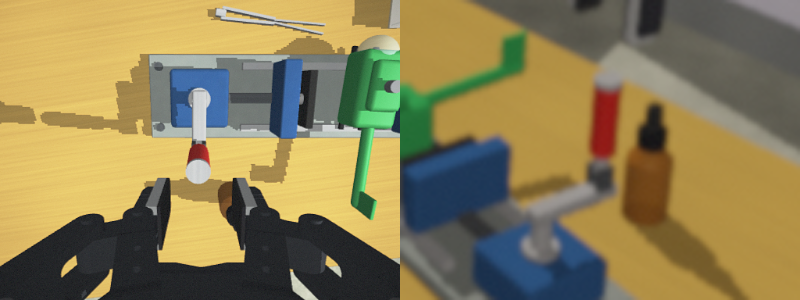

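Emit:
carry_out(
  motion=[
    {"tx": 0,"ty": 0,"tz": 0,"rx": 0,"ry": -0.033,"rz": 0},
    {"tx": 0,"ty": 0,"tz": 0.025,"rx": 0,"ry": 0,"rz": 0},
    {"tx": 0,"ty": 0,"tz": 0.03,"rx": 0,"ry": 0,"rz": 0},
    {"tx": 0,"ty": 0,"tz": 0.018,"rx": 0,"ry": 0,"rz": 0},
    {"tx": 0,"ty": 0,"tz": 0,"rx": 0,"ry": 0,"rz": 0},
  ],
  hand=0.05,
)

```text
t: 11.47
eef_pos: [568.6, -118.9, 115.2]
ee_rot: [3.138, -0.008, 2.992]
contact_force: [-1.3, 0.2, -0.3]
gripper_width: 49.8
```

```bash
python3 r.py
```

```text
11.4667 [ 568.6 -118.9  115.2] [ 3.138 -0.008  2.992] F [-1.3  0.2 -0.3] M [-0.06  0.07  0.01] w 49.8 j [-0.32  0.45 -0.11  1.02  0.   -0.17]
h [-3.2 -0.2 23.2] Ftool [1.3 0.  0.3]
```

Emit:
carry_out(
  motion=[
    {"tx": -0.004,"ty": 0,"tz": 0,"rx": 0,"ry": -0.008,"rz": 0},
    {"tx": 0,"ty": 0,"tz": 0,"rx": 0,"ry": 0,"rz": 0},
    {"tx": 0,"ty": 0,"tz": 0,"rx": 0,"ry": 0,"rz": 0},
  ],
)

```text
t: 11.72
eef_pos: [578.0, -121.2, 121.6]
ee_rot: [3.14, 0.012, 2.992]
contact_force: [0.3, -0.2, 0.8]
gripper_width: 49.9
```

Emit:
carry_out(
  motion=[
    {"tx": 0,"ty": 0,"tz": 0,"rx": 0,"ry": 0,"rz": 0},
    {"tx": 0,"ty": 0,"tz": 0,"rx": 0,"ry": 0,"rz": 0},
    {"tx": 0,"ty": 0,"tz": 0,"rx": 0,"ry": 0,"rz": 0},
    {"tx": 0,"ty": 0,"tz": 0,"rx": 0,"ry": 0,"rz": 0},
    {"tx": 0,"ty": 0,"tz": 0,"rx": 0,"ry": 0,"rz": 0},
  ],
  hand=0.01,
  force=40,
)

```text
t: 12.13
eef_pos: [577.4, -122.1, 120.9]
ee_rot: [-3.141, 0.011, 2.991]
contact_force: [-1.0, -3.0, 5.2]
gripper_width: 17.0
```

```bash
python3 r.py; cat > g.py <<'E'
from h import *
import sys
# rows for cranking: q0,dq,n ; circle radius r in tool xy
s,R=state(); q0,dq,n,r=map(float,sys.argv[1:5])
X=np.array([.988,-.152,0]);Y=np.array([.152,.988,0])
P=lambda q:r*(np.cos(q)*X-np.sin(q)*Y)
for i in range(int(n)):
    print((q0+(i+1)*dq),R.inv().apply(P(q0+(i+1)*dq)-P(q0+i*dq)).round(1))
E
python3 g.py 0 0.2 5 45.5
```

```text
12.1333 [ 577.4 -122.1  120.9] [-3.141  0.011  2.991] F [-1.  -3.   5.2] M [-0.83  0.25  0.02] w 17.0 j [-0.32  0.45 -0.1   1.01  0.   -0.17]
h [ 6.5  1.7 28.8] Ftool [ 0.5 -3.2 -5.2]
0.2 [ 0.9 -9.  -0. ]
0.4 [ 2.7 -8.7 -0. ]
0.6000000000000001 [ 4.4 -8.  -0. ]
0.8 [ 5.9 -6.9 -0.1]
1.0 [ 7.1 -5.6 -0.1]
```

```bash
python3 - <<'E'
from h import *
import pickle
A,B=[pickle.load(open(f"pics/w{c}.pkl","rb")) for c in"AB"];k=1.5625
X=np.array([.988,-.152,0]);Y=np.array([.152,.988,0]);O=np.array([526.6,-111.2,0])
for n,a,b in(("padfront top",(493,160),(297,160)),("jaw front top",(463,143),(266,143)),("backstop",(691,145),(472,147)),("hub",(616,192),(394,193))):
    p=tri([A,B],[np.array(a)/k,np.array(b)/k]); print(n,((p-O)@X).round(1),((p-O)@Y).round(1),p[2].round(1))
a=cv2.imread("pics/wA.png")[80:185,270:490];b=cv2.imread("pics/wB.png")[80:185,130:350]
cv2.imwrite("pics/ab.png",np.vstack([cv2.resize(x,None,fx=2.8,fy=2.8,interpolation=cv2.INTER_CUBIC) for x in(a,b)]))
E
```

```text
padfront top -30.0 121.8 35.7
jaw front top -40.1 102.9 34.7
backstop -39.0 225.9 70.0
hub -14.0 182.9 80.3
```

View pics/ab.png

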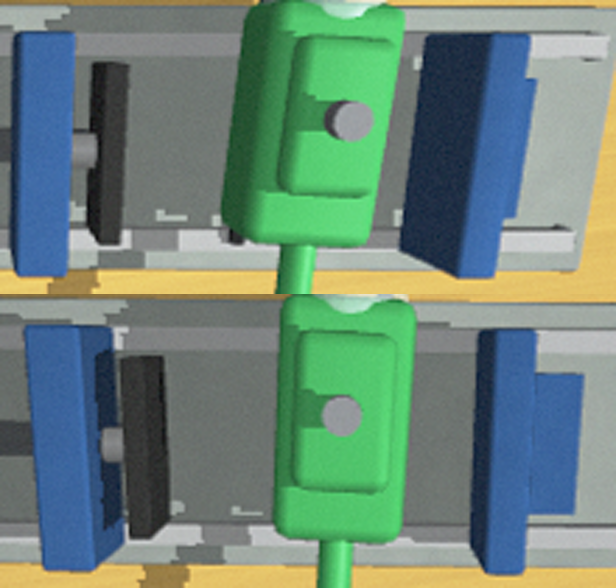

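```bash
python3 - <<'E'
from h import *
import pickle
A,B=[pickle.load(open(f"pics/w{c}.pkl","rb")) for c in"AB"]
X=np.array([.988,-.152,0]);Y=np.array([.152,.988,0]);O=np.array([526.6,-111.2,0])
a=lambda p:(270+p[0]/2.8,80+p[1]/2.8); b=lambda p:(130+p[0]/2.8,80+(p[1]-294)/2.8)
c=lambda p:(((p-O)@X).round(1),((p-O)@Y).round(1),p[2].round(1))
print("backstop tri",c(tri([A,B],[a((476,155)),b((491,450))])))
for z in(62,66): print("bs z",z,c(atz(A,*a((476,155)),z)),c(atz(B,*b((491,450)),z)))
print("bs foot z20",c(atz(A,*a((412,150)),20)),c(atz(B,*b((474,450)),20)))
for z in(52,56,60): print("pad",z,c(atz(A,*a((126,150)),z)),c(atz(B,*b((146,446)),z)))
for z in(62,66): print("jaw",z,c(atz(A,*a((70,155)),z)),c(atz(B,*b((89,450)),z)))
E
python3 g.py 0 0.16 5 45.5;python3 g.py .8 0.16 5 45.5
```

```text
backstop tri (np.float64(-2.4), np.float64(230.8), np.float64(67.2))
bs z 62 (np.float64(-1.7), np.float64(233.6), np.float64(62.0)) (np.float64(-2.0), np.float64(231.5), np.float64(62.0))
bs z 66 (np.float64(-2.1), np.float64(231.5), np.float64(66.0)) (np.float64(-2.4), np.float64(231.0), np.float64(66.0))
bs foot z20 (np.float64(1.2), np.float64(232.1), np.float64(20.0)) (np.float64(2.7), np.float64(231.2), np.float64(20.0))
pad 52 (np.float64(-1.6), np.float64(120.1), np.float64(52.0)) (np.float64(-1.0), np.float64(116.3), np.float64(52.0))
pad 56 (np.float64(-2.0), np.float64(119.4), np.float64(56.0)) (np.float64(-1.5), np.float64(117.1), np.float64(56.0))
pad 60 (np.float64(-2.5), np.float64(118.7), np.float64(60.0)) (np.float64(-1.9), np.float64(118.0), np.float64(60.0))
jaw 62 (np.float64(-0.9), np.float64(100.0), np.float64(62.0)) (np.float64(-0.6), np.float64(99.7), np.float64(62.0))
jaw 66 (np.float64(-1.4), np.float64(99.6), np.float64(66.0)) (np.float64(-1.1), np.float64(100.8), np.float64(66.0))
0.16 [ 0.6 -7.2 -0. ]
0.32 [ 1.7 -7.1 -0. ]
0.48 [ 2.8 -6.7 -0. ]
0.64 [ 3.9 -6.2 -0. ]
0.8 [ 4.8 -5.5 -0. ]
0.9600000000000001 [ 5.6 -4.6 -0.1]
1.12 [ 6.3 -3.7 -0.1]
1.28 [ 6.8 -2.6 -0.1]
1.44 [ 7.1 -1.5 -0.1]
1.6 [ 7.3 -0.4 -0.1]
```

Emit:
carry_out(
  motion=[
    {"tx": 0.0006,"ty": -0.0072,"tz": 0,"rx": 0,"ry": 0,"rz": 0},
    {"tx": 0.0017,"ty": -0.0071,"tz": 0,"rx": 0,"ry": 0,"rz": 0},
    {"tx": 0.0028,"ty": -0.0067,"tz": 0,"rx": 0,"ry": 0,"rz": 0},
    {"tx": 0,"ty": 0,"tz": 0,"rx": 0,"ry": 0,"rz": 0},
  ],
)

```text
t: 12.47
eef_pos: [571.0, -139.1, 120.9]
ee_rot: [3.134, 0.014, 2.993]
contact_force: [4.1, 5.0, 4.6]
gripper_width: 17.2
```

```bash
cat >> r.py <<'E'
X=np.array([.988,-.152,0]);Y=np.array([.152,.988,0]);O=np.array([526.6,-111.2,0])
d=s["eef_pos"]-O;print("clampxy",round(d@X,1),round(d@Y,1))
c=np.array([d@X-5.5,d@Y+1]);q=np.arctan2(-c[1],c[0])%(2*np.pi)
er=np.cos(q)*X-np.sin(q)*Y;et=-np.sin(q)*X-np.cos(q)*Y;F=s["contact_force"]
print("q~",q.round(3),"r",np.hypot(*c).round(1),"Frad",(F@er).round(1),"Ftan",(F@et).round(1))
E
python3 r.py
```

```text
12.4667 [ 571.  -139.1  120.9] [3.134 0.014 2.993] F [4.1 5.  4.6] M [ 0.68 -0.75 -0.  ] w 17.2 j [-0.35  0.44 -0.11  1.01  0.01 -0.2 ]
h [ 2.8 19.3 29. ] Ftool [-3.4  5.6 -4.5]
clampxy 48.1 -20.8
q~ 0.436 r 47.0 Frad 0.6 Ftan -6.4
```

Emit:
carry_out(
  motion=[
    {"tx": 0.003,"ty": -0.0067,"tz": 0,"rx": 0,"ry": 0,"rz": 0},
    {"tx": 0.0044,"ty": -0.0058,"tz": 0,"rx": 0,"ry": 0,"rz": 0},
    {"tx": 0.0056,"ty": -0.0046,"tz": 0,"rx": 0,"ry": 0,"rz": 0},
    {"tx": 0.0063,"ty": -0.0037,"tz": 0,"rx": 0,"ry": 0,"rz": 0},
    {"tx": 0,"ty": 0,"tz": 0,"rx": 0,"ry": 0,"rz": 0},
  ],
)

```text
t: 12.88
eef_pos: [549.6, -157.6, 121.0]
ee_rot: [3.136, 0.016, 2.993]
contact_force: [5.9, 3.8, 3.4]
gripper_width: 17.2
```

```bash
python3 r.py;python3 g.py 1.12 0.16 5 45.5;python3 g.py 1.92 0.16 5 45.5
```

```text
12.8833 [ 549.6 -157.6  121. ] [3.136 0.016 2.993] F [5.9 3.8 3.4] M [ 0.37 -1.1  -0.02] w 17.2 j [-0.4   0.41 -0.16  0.99  0.01 -0.25]
h [-15.6  40.8  29.5] Ftool [-5.3  4.6 -3.3]
clampxy 29.7 -42.4
q~ 1.041 r 47.9 Frad -1.4 Ftan -6.8
1.28 [ 6.8 -2.6 -0.1]
1.4400000000000002 [ 7.1 -1.5 -0.1]
1.6 [ 7.3 -0.3 -0.1]
1.7600000000000002 [ 7.2  0.8 -0.1]
1.9200000000000002 [ 7.   2.  -0.1]
2.08 [ 6.6  3.  -0.1]
2.2399999999999998 [ 6.   4.1 -0.1]
2.4 [ 5.3  5.  -0.1]
2.56 [ 4.4  5.8 -0. ]
2.7199999999999998 [ 3.5  6.4 -0. ]
```

Emit:
carry_out(
  motion=[
    {"tx": 0.0068,"ty": -0.0026,"tz": 0,"rx": 0,"ry": 0,"rz": 0},
    {"tx": 0.0071,"ty": -0.0015,"tz": 0,"rx": 0,"ry": 0,"rz": 0},
    {"tx": 0.0073,"ty": -0.0004,"tz": 0,"rx": 0,"ry": 0,"rz": 0},
    {"tx": 0.0072,"ty": 0.0008,"tz": 0,"rx": 0,"ry": 0,"rz": 0},
    {"tx": 0,"ty": 0,"tz": 0,"rx": 0,"ry": 0,"rz": 0},
  ],
)

```text
t: 13.3
eef_pos: [521.6, -159.5, 121.0]
ee_rot: [3.141, 0.018, 2.991]
contact_force: [6.8, -3.8, 0.4]
gripper_width: 17.0
```

```bash
python3 r.py
```

```text
13.3 [ 521.6 -159.5  121. ] [3.141 0.018 2.991] F [ 6.8 -3.8  0.4] M [-0.75 -1.28 -0.07] w 17.0 j [-0.42  0.36 -0.24  0.96  0.   -0.27]
h [-42.8  47.   29.8] Ftool [-7.3 -2.7 -0.3]
clampxy 2.4 -48.5
q~ 1.636 r 47.6 Frad 2.2 Ftan -7.5
```

Emit:
carry_out(
  motion=[
    {"tx": 0.0071,"ty": 0.0013,"tz": 0,"rx": 0,"ry": 0,"rz": 0},
    {"tx": 0.0067,"ty": 0.0027,"tz": 0,"rx": 0,"ry": 0,"rz": 0},
    {"tx": 0.006,"ty": 0.0041,"tz": 0,"rx": 0,"ry": 0,"rz": 0},
    {"tx": 0.0053,"ty": 0.005,"tz": 0,"rx": 0,"ry": 0,"rz": 0},
    {"tx": 0,"ty": 0,"tz": 0,"rx": 0,"ry": 0,"rz": 0},
  ],
)

```text
t: 13.72
eef_pos: [497.7, -143.9, 121.0]
ee_rot: [-3.138, 0.016, 2.991]
contact_force: [2.4, -7.4, 2.8]
gripper_width: 17.3
```

```bash
python3 r.py;python3 g.py 2.4 0.16 5 45.5;python3 g.py 3.2 0.16 5 45.5
```

```text
13.7167 [ 497.7 -143.9  121. ] [-3.138  0.016  2.991] F [ 2.4 -7.4  2.8] M [-1.46 -0.41 -0.04] w 17.3 j [-0.4   0.31 -0.31  0.93  0.   -0.25]
h [-68.8  35.3  29.9] Ftool [-3.5 -6.9 -2.8]
clampxy -23.6 -36.7
q~ 2.255 r 46.0 Frad 3.2 Ftan -7.1
2.56 [ 4.5  5.7 -0.1]
2.7199999999999998 [ 3.5  6.4 -0.1]
2.88 [ 2.4  6.9 -0.1]
3.04 [ 1.3  7.2 -0. ]
3.2 [ 0.1  7.3 -0. ]
3.3600000000000003 [-1.   7.2 -0. ]
3.52 [-2.2  6.9  0. ]
3.68 [-3.2  6.5  0. ]
3.8400000000000003 [-4.2  5.9  0. ]
4.0 [-5.1  5.2  0.1]
```

Emit:
carry_out(
  motion=[
    {"tx": 0.0055,"ty": 0.0051,"tz": 0,"rx": 0,"ry": 0,"rz": 0},
    {"tx": 0.0042,"ty": 0.006,"tz": 0,"rx": 0,"ry": 0,"rz": 0},
    {"tx": 0.0026,"ty": 0.0069,"tz": 0,"rx": 0,"ry": 0,"rz": 0},
    {"tx": 0.0013,"ty": 0.0072,"tz": 0,"rx": 0,"ry": 0,"rz": 0},
    {"tx": 0,"ty": 0,"tz": 0,"rx": 0,"ry": 0,"rz": 0},
  ],
)

```text
t: 14.13
eef_pos: [487.7, -116.6, 120.9]
ee_rot: [-3.138, 0.015, 2.991]
contact_force: [0.6, -8.0, 6.2]
gripper_width: 17.2
```

```bash
python3 r.py
```

```text
14.1333 [ 487.7 -116.6  120.9] [-3.138  0.015  2.991] F [ 0.6 -8.   6.2] M [-1.22 -0.13 -0.01] w 17.2 j [-0.36  0.28 -0.35  0.92 -0.   -0.21]
h [-82.9   9.8  30.1] Ftool [-1.9 -7.8 -6.1]
clampxy -37.6 -11.3
q~ 2.907 r 44.3 Frad 0.0 Ftan -8.0
```

Emit:
carry_out(
  motion=[
    {"tx": 0.0006,"ty": 0.0073,"tz": 0,"rx": 0,"ry": 0,"rz": 0},
    {"tx": -0.0007,"ty": 0.0072,"tz": 0,"rx": 0,"ry": 0,"rz": 0},
    {"tx": -0.0022,"ty": 0.007,"tz": 0,"rx": 0,"ry": 0,"rz": 0},
    {"tx": -0.0032,"ty": 0.0065,"tz": 0,"rx": 0,"ry": 0,"rz": 0},
    {"tx": 0,"ty": 0,"tz": 0,"rx": 0,"ry": 0,"rz": 0},
  ],
)

```text
t: 14.55
eef_pos: [496.1, -89.5, 120.8]
ee_rot: [-3.138, 0.012, 2.991]
contact_force: [-2.5, -7.5, 9.4]
gripper_width: 17.2
```

```bash
sed -i 's/d@X-5.5,d@Y+1\]/d@X-6.5,d@Y+3.2]/' r.py; python3 r.py; python3 g.py 3.68 0.08 8 45.3
```

```text
14.55 [496.1 -89.5 120.8] [-3.138  0.012  2.991] F [-2.5 -7.5  9.4] M [-1.25  0.48 -0.1 ] w 17.2 j [-0.3   0.29 -0.34  0.93 -0.   -0.15]
h [-78.7 -18.3  29.8] Ftool [ 1.2 -7.8 -9.4]
clampxy -33.4 16.8
q~ 3.606 r 44.7 Frad -2.3 Ftan -7.6
3.7600000000000002 [-2.  3.  0.]
3.8400000000000003 [-2.2  2.9  0. ]
3.92 [-2.4  2.7  0. ]
4.0 [-2.6  2.5  0. ]
4.08 [-2.8  2.2  0. ]
4.16 [-3.  2.  0.]
4.24 [-3.2  1.8  0. ]
4.32 [-3.3  1.5  0. ]
```

Emit:
carry_out(
  motion=[
    {"tx": -0.002,"ty": 0.003,"tz": -0.0005,"rx": 0,"ry": 0,"rz": 0},
    {"tx": -0.0022,"ty": 0.0029,"tz": -0.0005,"rx": 0,"ry": 0,"rz": 0},
    {"tx": -0.0024,"ty": 0.0027,"tz": 0,"rx": 0,"ry": 0,"rz": 0},
    {"tx": -0.0026,"ty": 0.0025,"tz": 0,"rx": 0,"ry": 0,"rz": 0},
    {"tx": 0,"ty": 0,"tz": 0,"rx": 0,"ry": 0,"rz": 0},
  ],
)

```text
t: 14.97
eef_pos: [505.1, -80.1, 120.8]
ee_rot: [-3.138, 0.008, 2.99]
contact_force: [-4.8, -8.5, 7.0]
gripper_width: 17.0
```

```bash
python3 r.py; python3 - <<'E'
from h import *
a=snap("g7");b=bot.camera("side");cv2.imwrite("pics/s7.png",b);t=bot.camera("top");cv2.imwrite("pics/t7.png",t)
c=lambda x,w,h:cv2.resize(x,(w,h),interpolation=cv2.INTER_CUBIC)
cv2.imwrite("pics/g7c.png",np.vstack([c(a[0:288],800,450)[:,:],np.hstack([c(t[150:240,165:345],300,150),c(b[170:250,210:370],300,150),np.zeros((150,200,3),np.uint8)])]))
E
```

```text
14.9667 [505.1 -80.1 120.8] [-3.138  0.008  2.99 ] F [-4.8 -8.5  7. ] M [-1.55  0.7  -0.01] w 17.0 j [-0.28  0.31 -0.32  0.94 -0.   -0.13]
h [-71.4 -28.8  29.5] Ftool [ 3.4 -9.2 -7. ]
clampxy -26.0 27.4
q~ 3.897 r 44.7 Frad -3.8 Ftan -9.0
```

View pics/g7c.png

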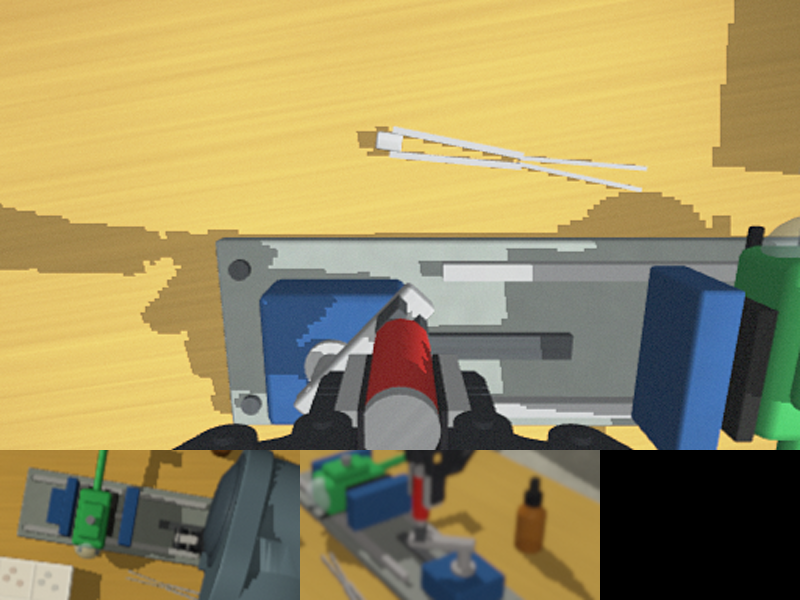

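Emit:
carry_out(
  motion=[
    {"tx": -0.0014,"ty": 0.0011,"tz": 0,"rx": 0,"ry": 0,"rz": 0},
    {"tx": 0,"ty": 0,"tz": 0,"rx": 0,"ry": 0,"rz": 0},
    {"tx": 0,"ty": 0,"tz": 0,"rx": 0,"ry": 0,"rz": 0},
  ],
)

```text
t: 15.37
eef_pos: [506.1, -79.4, 120.8]
ee_rot: [-3.138, 0.008, 2.99]
contact_force: [-5.7, -8.9, 6.2]
gripper_width: 16.5
```

Emit:
carry_out(
  motion=[
    {"tx": -0.0014,"ty": 0.0011,"tz": 0,"rx": 0,"ry": 0,"rz": 0},
    {"tx": 0,"ty": 0,"tz": 0,"rx": 0,"ry": 0,"rz": 0},
    {"tx": 0,"ty": 0,"tz": 0,"rx": 0,"ry": 0,"rz": 0},
  ],
)

```text
t: 15.62
eef_pos: [507.5, -78.5, 120.8]
ee_rot: [-3.138, 0.007, 2.99]
contact_force: [-4.8, -9.8, 7.3]
gripper_width: 16.8
```

Emit:
carry_out(
  motion=[
    {"tx": -0.0015,"ty": 0.001,"tz": 0,"rx": 0,"ry": 0,"rz": 0},
    {"tx": 0,"ty": 0,"tz": 0,"rx": 0,"ry": 0,"rz": 0},
    {"tx": 0,"ty": 0,"tz": 0,"rx": 0,"ry": 0,"rz": 0},
  ],
)

```text
t: 15.87
eef_pos: [508.8, -77.6, 120.8]
ee_rot: [-3.138, 0.007, 2.99]
contact_force: [-6.6, -8.0, 7.9]
gripper_width: 16.7
```

```bash
cat > f.py <<'E'
import numpy as np,sys
from workcell import bot
X=np.array([.988,-.152,0]);Y=np.array([.152,.988,0]);O=np.array([526.6,-111.2,0])
for a in sys.argv[1:]+["now"]:
    if a=="now": s=bot.observe();p=s["eef_pos"];F=s["contact_force"]
    else: v=np.array(list(map(float,a.split(","))));p=np.array([v[0],v[1],0]);F=np.array([v[2],v[3],0])
    d=p-O;c=np.array([d@X-6.5,d@Y+3.2]);q=np.arctan2(-c[1],c[0])%(2*np.pi)
    er=np.cos(q)*X-np.sin(q)*Y;et=-np.sin(q)*X-np.cos(q)*Y
    print("q %.3f r %.1f Frad %.1f Ftan %.1f"%(q,np.hypot(*c),F@er,F@et))
E
python3 f.py
```

```text
q 3.998 r 44.6 Frad -3.3 Ftan -9.9
```

Emit:
carry_out(
  motion=[
    {"tx": -0.0015,"ty": 0.001,"tz": 0,"rx": 0,"ry": 0,"rz": 0},
    {"tx": 0,"ty": 0,"tz": 0,"rx": 0,"ry": 0,"rz": 0},
    {"tx": 0,"ty": 0,"tz": 0,"rx": 0,"ry": 0,"rz": 0},
  ],
)

```text
t: 16.12
eef_pos: [510.2, -76.7, 120.8]
ee_rot: [-3.138, 0.006, 2.99]
contact_force: [-7.1, -7.2, 9.1]
gripper_width: 16.9
```

Emit:
carry_out(
  motion=[
    {"tx": -0.0016,"ty": 0.0009,"tz": 0,"rx": 0,"ry": 0,"rz": 0},
    {"tx": 0,"ty": 0,"tz": 0,"rx": 0,"ry": 0,"rz": 0},
    {"tx": 0,"ty": 0,"tz": 0,"rx": 0,"ry": 0,"rz": 0},
  ],
)

```text
t: 16.37
eef_pos: [511.8, -75.9, 120.8]
ee_rot: [-3.138, 0.006, 2.99]
contact_force: [-7.6, -6.6, 8.6]
gripper_width: 17.1
```

Emit:
carry_out(
  motion=[
    {"tx": -0.0016,"ty": 0.0009,"tz": 0,"rx": 0,"ry": 0,"rz": 0},
    {"tx": 0,"ty": 0,"tz": 0,"rx": 0,"ry": 0,"rz": 0},
    {"tx": 0,"ty": 0,"tz": 0,"rx": 0,"ry": 0,"rz": 0},
  ],
)

```text
t: 16.62
eef_pos: [513.4, -75.1, 120.7]
ee_rot: [-3.138, 0.006, 2.99]
contact_force: [-6.9, -6.3, 8.7]
gripper_width: 16.8
```

```bash
python3 f.py 506.1,-79.4,-5.7,-8.9 507.5,-78.5,-4.8,-9.8
```

```text
q 3.926 r 44.6 Frad -3.8 Ftan -9.9
q 3.963 r 44.5 Frad -5.4 Ftan -9.5
q 4.115 r 44.6 Frad -2.8 Ftan -8.9
```

Emit:
carry_out(
  motion=[
    {"tx": -0.0016,"ty": 0.0009,"tz": 0,"rx": 0,"ry": 0,"rz": 0},
    {"tx": 0,"ty": 0,"tz": 0,"rx": 0,"ry": 0,"rz": 0},
    {"tx": 0,"ty": 0,"tz": 0,"rx": 0,"ry": 0,"rz": 0},
  ],
)

```text
t: 16.87
eef_pos: [514.9, -74.4, 120.7]
ee_rot: [-3.139, 0.005, 2.99]
contact_force: [-7.6, -6.1, 9.2]
gripper_width: 16.9
```

Emit:
carry_out(
  motion=[
    {"tx": -0.0016,"ty": 0.0008,"tz": 0,"rx": 0,"ry": 0,"rz": 0},
    {"tx": 0,"ty": 0,"tz": 0,"rx": 0,"ry": 0,"rz": 0},
    {"tx": 0,"ty": 0,"tz": 0,"rx": 0,"ry": 0,"rz": 0},
  ],
)

```text
t: 17.12
eef_pos: [516.5, -73.8, 120.7]
ee_rot: [-3.139, 0.005, 2.99]
contact_force: [-8.4, -5.8, 10.4]
gripper_width: 17.0
```

Emit:
carry_out(
  motion=[
    {"tx": -0.0017,"ty": 0.0008,"tz": 0,"rx": 0,"ry": 0,"rz": 0},
    {"tx": 0,"ty": 0,"tz": 0,"rx": 0,"ry": 0,"rz": 0},
    {"tx": 0,"ty": 0,"tz": 0,"rx": 0,"ry": 0,"rz": 0},
  ],
)

```text
t: 17.37
eef_pos: [518.2, -73.1, 120.7]
ee_rot: [-3.139, 0.005, 2.99]
contact_force: [-8.1, -6.7, 9.7]
gripper_width: 16.8
```

```bash
python3 f.py 510.2,-76.7,-7.1,-7.2 511.8,-75.9,-7.6,-6.6
```

```text
q 4.036 r 44.6 Frad -2.7 Ftan -9.7
q 4.076 r 44.6 Frad -2.3 Ftan -9.8
q 4.232 r 44.6 Frad -3.8 Ftan -9.9
```

Emit:
carry_out(
  motion=[
    {"tx": -0.0017,"ty": 0.0007,"tz": 0,"rx": 0,"ry": 0,"rz": 0},
    {"tx": 0,"ty": 0,"tz": 0,"rx": 0,"ry": 0,"rz": 0},
    {"tx": 0,"ty": 0,"tz": 0,"rx": 0,"ry": 0,"rz": 0},
  ],
)

```text
t: 17.62
eef_pos: [519.8, -72.6, 120.7]
ee_rot: [-3.139, 0.005, 2.99]
contact_force: [-8.6, -6.7, 10.1]
gripper_width: 17.1
```

Emit:
carry_out(
  motion=[
    {"tx": -0.0017,"ty": 0.0006,"tz": 0,"rx": 0,"ry": 0,"rz": 0},
    {"tx": 0,"ty": 0,"tz": 0,"rx": 0,"ry": 0,"rz": 0},
    {"tx": 0,"ty": 0,"tz": 0,"rx": 0,"ry": 0,"rz": 0},
  ],
)

```text
t: 17.87
eef_pos: [521.2, -72.2, 120.7]
ee_rot: [-3.139, 0.004, 2.99]
contact_force: [-9.0, -6.2, 11.5]
gripper_width: 17.1
```

```bash
python3 f.py 514.9,-74.4,-7.6,-6.1 516.5,-73.8,-8.4,-5.8
```

```text
q 4.153 r 44.6 Frad -2.6 Ftan -9.4
q 4.191 r 44.5 Frad -2.4 Ftan -9.9
q 4.303 r 44.6 Frad -3.7 Ftan -10.3
```

Emit:
carry_out(
  motion=[
    {"tx": -0.0017,"ty": 0.0006,"tz": 0,"rx": 0,"ry": 0,"rz": 0},
    {"tx": 0,"ty": 0,"tz": 0,"rx": 0,"ry": 0,"rz": 0},
    {"tx": 0,"ty": 0,"tz": 0,"rx": 0,"ry": 0,"rz": 0},
  ],
)

```text
t: 18.12
eef_pos: [522.6, -71.9, 120.7]
ee_rot: [-3.139, 0.003, 2.99]
contact_force: [-9.7, -6.6, 11.5]
gripper_width: 16.6
```

Emit:
carry_out(
  motion=[
    {"tx": -0.0018,"ty": 0.0005,"tz": 0,"rx": 0,"ry": 0,"rz": 0},
    {"tx": 0,"ty": 0,"tz": 0,"rx": 0,"ry": 0,"rz": 0},
    {"tx": 0,"ty": 0,"tz": 0,"rx": 0,"ry": 0,"rz": 0},
  ],
)

```text
t: 18.37
eef_pos: [524.1, -71.6, 120.7]
ee_rot: [-3.139, 0.003, 2.99]
contact_force: [-11.8, -6.6, 12.4]
gripper_width: 17.2
```

```bash
python3 f.py 519.8,-72.6,-8.6,-6.7
```

```text
q 4.270 r 44.6 Frad -4.0 Ftan -10.2
q 4.368 r 44.6 Frad -4.3 Ftan -12.9
```

Emit:
carry_out(
  motion=[
    {"tx": -0.0018,"ty": 0.0005,"tz": 0,"rx": 0,"ry": 0,"rz": 0},
    {"tx": 0,"ty": 0,"tz": 0,"rx": 0,"ry": 0,"rz": 0},
    {"tx": 0,"ty": 0,"tz": 0,"rx": 0,"ry": 0,"rz": 0},
  ],
)

```text
t: 18.62
eef_pos: [525.5, -71.3, 120.6]
ee_rot: [-3.139, 0.002, 2.99]
contact_force: [-12.3, -6.0, 13.0]
gripper_width: 16.9
```

```bash
python3 f.py 522.6,-71.9,-9.7,-6.6
```

```text
q 4.335 r 44.6 Frad -4.3 Ftan -10.9
q 4.401 r 44.6 Frad -4.0 Ftan -13.1
```

Emit:
carry_out(
  motion=[
    {"tx": 0,"ty": 0,"tz": 0,"rx": 0,"ry": 0,"rz": 0},
  ],
)

```text
t: 18.7
eef_pos: [525.5, -71.3, 120.6]
ee_rot: [-3.139, 0.002, 2.99]
contact_force: [-11.6, -5.6, 13.0]
gripper_width: 17.2
```

```bash
python3 f.py
```

```text
q 4.401 r 44.6 Frad -3.7 Ftan -12.4
```

Emit:
carry_out(
  motion=[
    {"tx": 0,"ty": 0,"tz": 0,"rx": 0,"ry": 0,"rz": 0},
  ],
)

```text
t: 18.78
eef_pos: [525.5, -71.3, 120.6]
ee_rot: [-3.139, 0.002, 2.99]
contact_force: [-11.4, -5.6, 13.3]
gripper_width: 17.2
```

```bash
python3 f.py
```

```text
q 4.401 r 44.6 Frad -3.8 Ftan -12.1
```

Emit:
carry_out(
  motion=[
    {"tx": -0.0018,"ty": 0.0004,"tz": 0,"rx": 0,"ry": 0,"rz": 0},
    {"tx": 0,"ty": 0,"tz": 0,"rx": 0,"ry": 0,"rz": 0},
    {"tx": 0,"ty": 0,"tz": 0,"rx": 0,"ry": 0,"rz": 0},
  ],
)

```text
t: 19.03
eef_pos: [526.9, -71.1, 120.6]
ee_rot: [-3.139, 0.001, 2.99]
contact_force: [-12.9, -5.6, 14.7]
gripper_width: 17.0
```

```bash
python3 f.py
```

```text
q 4.433 r 44.6 Frad -3.9 Ftan -13.5
```

Emit:
carry_out(
  motion=[
    {"tx": 0,"ty": 0,"tz": 0,"rx": 0,"ry": 0,"rz": 0},
  ],
)

```text
t: 19.12
eef_pos: [526.9, -71.1, 120.6]
ee_rot: [-3.139, 0.001, 2.99]
contact_force: [-13.2, -5.9, 13.5]
gripper_width: 16.8
```

```bash
python3 f.py
```

```text
q 4.433 r 44.6 Frad -4.1 Ftan -13.9
```

Emit:
carry_out(
  motion=[
    {"tx": -0.0014,"ty": 0.0003,"tz": 0,"rx": 0,"ry": 0,"rz": 0},
    {"tx": 0,"ty": 0,"tz": 0,"rx": 0,"ry": 0,"rz": 0},
    {"tx": 0,"ty": 0,"tz": 0,"rx": 0,"ry": 0,"rz": 0},
  ],
)

```text
t: 19.37
eef_pos: [527.9, -71.0, 120.6]
ee_rot: [-3.139, 0.0, 2.99]
contact_force: [-14.0, -5.2, 14.8]
gripper_width: 17.3
```

```bash
python3 f.py
```

```text
q 4.455 r 44.6 Frad -3.7 Ftan -14.4
```

Emit:
carry_out(
  motion=[
    {"tx": 0,"ty": 0,"tz": 0,"rx": 0,"ry": 0,"rz": 0},
  ],
)

```text
t: 19.45
eef_pos: [527.9, -71.0, 120.6]
ee_rot: [-3.139, 0.0, 2.99]
contact_force: [-13.8, -5.2, 15.3]
gripper_width: 16.8
```

```bash
python3 f.py
```

```text
q 4.456 r 44.6 Frad -3.7 Ftan -14.2
```

Emit:
carry_out(
  motion=[
    {"tx": 0.0015,"ty": 0,"tz": -0.001,"rx": 0,"ry": 0,"rz": 0},
    {"tx": 0.001,"ty": -0.0003,"tz": -0.0005,"rx": 0,"ry": 0,"rz": 0},
    {"tx": 0,"ty": 0,"tz": 0,"rx": 0,"ry": 0,"rz": 0},
  ],
)

```text
t: 19.7
eef_pos: [527.4, -71.0, 120.9]
ee_rot: [-3.14, 0.004, 2.99]
contact_force: [-5.9, -6.1, 1.0]
gripper_width: 16.8
```

```bash
python3 f.py; python3 r.py | head -2
```

```text
q 4.444 r 44.7 Frad -5.4 Ftan -6.6
19.7 [527.4 -71.  120.9] [-3.14   0.004  2.99 ] F [-5.9 -6.1  1. ] M [-1.23  0.96  0.02] w 16.8 j [-0.25  0.35 -0.26  0.96 -0.   -0.1 ]
h [-50.8 -41.3  29.1] Ftool [ 4.9 -7.  -1. ]
```

Emit:
carry_out(
  motion=[
    {"tx": 0.001,"ty": -0.0007,"tz": 0,"rx": 0,"ry": 0,"rz": 0},
    {"tx": 0,"ty": 0,"tz": 0,"rx": 0,"ry": 0,"rz": 0},
  ],
)

```text
t: 19.87
eef_pos: [527.3, -71.0, 120.9]
ee_rot: [-3.141, 0.005, 2.991]
contact_force: [-2.6, -4.7, -0.9]
gripper_width: 16.9
```

Emit:
carry_out(
  motion=[
    {"tx": 0,"ty": 0,"tz": 0,"rx": 0,"ry": 0,"rz": 0},
    {"tx": 0,"ty": 0,"tz": 0,"rx": 0,"ry": 0,"rz": 0},
    {"tx": 0,"ty": 0,"tz": 0,"rx": 0,"ry": 0,"rz": 0},
    {"tx": 0,"ty": 0,"tz": 0,"rx": 0,"ry": 0,"rz": 0},
  ],
  hand=0.05,
)

```text
t: 20.2
eef_pos: [529.4, -69.7, 121.8]
ee_rot: [3.139, 0.009, 2.992]
contact_force: [-0.8, 0.7, 0.4]
gripper_width: 50.0
```

Emit:
carry_out(
  motion=[
    {"tx": 0,"ty": 0,"tz": -0.01,"rx": 0,"ry": 0,"rz": 0},
    {"tx": 0,"ty": 0,"tz": -0.03,"rx": 0,"ry": 0,"rz": 0},
    {"tx": 0,"ty": 0,"tz": -0.03,"rx": 0,"ry": 0,"rz": 0},
    {"tx": 0,"ty": 0,"tz": -0.03,"rx": 0,"ry": 0,"rz": 0},
    {"tx": 0,"ty": 0,"tz": -0.02,"rx": 0,"ry": 0,"rz": 0},
  ],
)

```text
t: 20.62
eef_pos: [529.1, -70.2, 245.7]
ee_rot: [3.14, 0.012, 2.992]
contact_force: [0.4, -0.6, -0.4]
gripper_width: 50.1
```

Emit:
carry_out(
  motion=[
    {"tx": -0.03,"ty": 0.03,"tz": 0,"rx": 0,"ry": 0,"rz": 0},
    {"tx": -0.03,"ty": 0.03,"tz": 0,"rx": 0,"ry": 0,"rz": 0},
    {"tx": 0,"ty": 0.03,"tz": 0,"rx": 0,"ry": 0,"rz": 0},
    {"tx": 0,"ty": 0,"tz": 0,"rx": 0,"ry": 0,"rz": 0},
    {"tx": 0,"ty": 0,"tz": 0,"rx": 0,"ry": 0,"rz": 0},
  ],
)

```text
t: 21.03
eef_pos: [600.0, 10.4, 242.8]
ee_rot: [3.14, 0.009, 2.995]
contact_force: [-0.7, -0.7, -0.4]
gripper_width: 49.7
```

```bash
python3 r.py | head -1; python3 - <<'E'
from h import *
a=snap("g8");b=bot.camera("side")
cv2.imwrite("pics/s8.png",b)
c=lambda x,w,h:cv2.resize(x,(w,h),interpolation=cv2.INTER_CUBIC)
cv2.imwrite("pics/g8c.png",np.vstack([c(a[0:230],800,360),np.hstack([c(b[150:260,190:366],384,240),c(cv2.imread("pics/s6.png")[150:260,190:366],384,240),np.zeros((240,32,3),np.uint8)])]))
E
```

```text
21.0333 [600.   10.4 242.8] [3.14  0.009 2.995] F [-0.7 -0.7 -0.4] M [-0.04  0.07  0.01] w 49.7 j [-0.09  0.42  0.17  1.32  0.    0.06]
```

View pics/g8c.png

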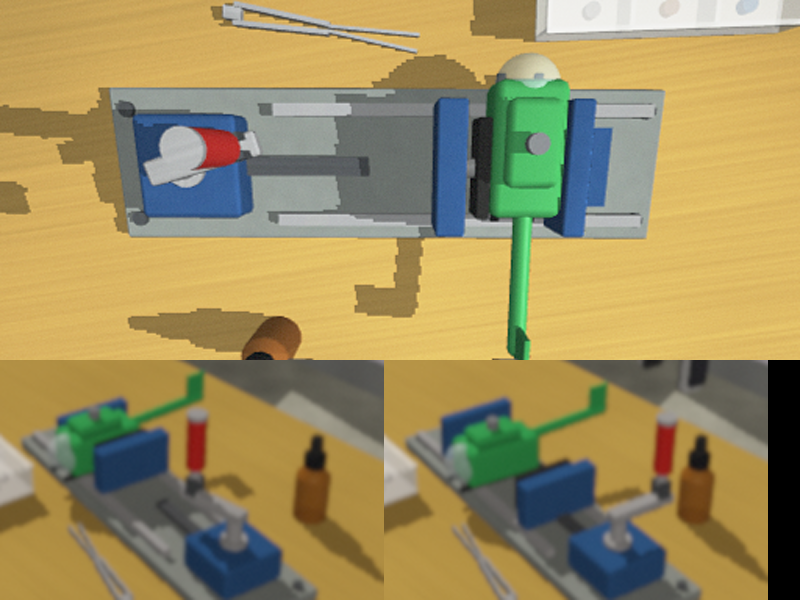

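```bash
python3 - <<'E'
from h import *
import pickle
m=pickle.load(open("pics/g8.pkl","rb"));s=bot.camera_model("side")
X=np.array([.988,-.152,0]);Y=np.array([.152,.988,0]);O=np.array([526.6,-111.2,0])
c=lambda p:(((p-O)@X).round(1),((p-O)@Y).round(1),p[2].round(1))
print("tip",c(tri([m,s],[(116.5,93.9),(280.7,174.7)])),"side at x-11.9,y43.4:",proj(s,O+X*-11.9+Y*43.4+[0,0,158]),proj(m,O+X*-11.9+Y*43.4+[0,0,158]))
w=lambda u,v:(u*.64,v*.639)
print("jaw front top",c(atz(m,*w(464,168),66)),"bs face top",c(atz(m,*w(571,168),66)),"heli hub",c(atz(m,*w(538,144),80)))
E
```

```text
tip (np.float64(-11.3), np.float64(39.7), np.float64(156.4)) side at x-11.9,y43.4: [278.23576842 173.4198728 ] [119.68136935  95.68078242]
jaw front top (np.float64(-1.3), np.float64(169.4), np.float64(66.0)) bs face top (np.float64(-1.7), np.float64(232.5), np.float64(66.0)) heli hub (np.float64(-15.1), np.float64(208.5), np.float64(80.0))
```

```bash
python3 - <<'E'
from h import *
X=np.array([.988,-.152,0]);Y=np.array([.152,.988,0]);O=np.array([526.6,-111.2,0]);s=bot.camera_model("side")
def ax(im):
    b,g,r=[im[...,i].astype(float) for i in range(3)]
    m=(r>90)&(r>2.5*g)&(r>2.5*b);n,l,st,ce=cv2.connectedComponentsWithStats(m.astype(np.uint8))
    i=1+np.argmax(st[1:,4]);v,u=np.nonzero(l==i)
    return m.sum(),np.array([u.mean(),v.mean()]),np.polyfit(v,u,1)[0]
for f,q in(("s6",0.),("s8",4.445)):
    n,c,k=ax(cv2.imread(f"pics/{f}.png"));out=[]
    e=np.cos(q)*X-np.sin(q)*Y
    for lean in(0,.05,.1,.2):
        pts=[proj(s,O+45*e+[0,0,92]+d*(-np.sin(lean)*e+np.cos(lean)*np.array([0,0,1]))) for d in(12,62)]
        out.append((lean,((pts[1]-pts[0])[0]/(pts[1]-pts[0])[1]).round(3),np.mean(pts,0).round(1)))
    print(f,n,c.round(1),"slope",k.round(3),out)
E
```

```text
s6 151 [318.1 190.8] slope -0.09 [(0, np.float64(-0.086), array([316. , 188.3])), (0.05, np.float64(-0.04), array([315.3, 188.6])), (0.1, np.float64(0.007), array([314.5, 188.9])), (0.2, np.float64(0.11), array([312.9, 189.8]))]
s8 150 [279.5 189.4] slope -0.06 [(0, np.float64(-0.037), array([277.7, 186.7])), (0.05, np.float64(-0.085), array([278.5, 187. ])), (0.1, np.float64(-0.136), array([279.3, 187.4])), (0.2, np.float64(-0.247), array([280.8, 188.4]))]
```

```bash
python3 -c "
from workcell import bot
print(bot.close_job())"
```

```text
the job is handed in; nothing more can be done
None
```

I folded the handle up, cranked the jaw in and left the helicopter body held against the backstop at an estimated 13–14 N. I handed the job in at about 21 s of the 72 s allowed. No verdict is reported, so what follows is my own checking.

**What I did**
- **Folding up:** I gripped the folded handle and lifted it to about 70°. I then pushed it with closed fingers until the force rose sharply to 9.6 N, at the position where I expected the upright stop.
- **Cranking:** I gripped the upright sleeve from above and cranked clockwise about 4.45 rad.
- **Clamping:** Near contact I went in small steps. Contact with the backstop was at about 4.28 rad. The camera estimate beforehand was 4.31 rad.
- **Letting go:** I eased off the load, opened the fingers and rose clear.

**Last checks**
- **Clamping force:** The turning force at the handle rose from about 9.7 N to 14.3 N, which implies about 13 N of clamping. The 0.17 rad of travel past contact implies about 13.7 N. The crank angle read 4.444 just after I eased off, so the force may be slightly lower, about 12.7 N by travel.
- **Final pictures:** The body sits between pad and backstop, and the bottle, tweezers and case are where they were. The wrist force was about zero.

**Where the checks disagreed**
- **Handle lean:** One rough two-view measurement put the handle tip about 4 mm inward, a lean of about 0.06 rad. A line fit on the sleeve gave about 0.02 rad, within its error. I took the handle as upright, because the last part of cranking pressed it outward against its stop. In the middle of the turn, though, I pulled it inward with up to about 3 N.
- **Lifting force:** While lifting the handle, forces of up to about 24 N built up along it, and I eased them off as I went.

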